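# Pin the drawbar and snap the loop over its end

## Robot

A 6-joint arm with a two-finger parallel gripper is mounted at the origin on a cart in front of the work surface, level with it; the furniture and walls round the work are solid. World frame = base frame: x ahead of the robot, y to its left, z up, the work surface at z = 0. Lengths are in m, angles in rad, forces in N, time in s.
With the tool pointing down it reaches from about 0.2 to 0.875 m from the base axis. Payload 3.4 kg.
Tool frame: the origin (TCP) lies on the centre line of the jaws, within the pads' length; the fingertips stand 8 mm ahead of it and the grasp point (between the pads) lies 11 mm behind it; z points along the fingers, y is the direction in which the jaws open and shut (so a half turn about z gives the same grasp; the last joint's range is limited). The gripper opens to 94 mm and grips with 3 to 60 N. Pads are 16 mm wide; open, the fingers measure 119 mm over their backs; the gripper's body (75 mm by 177 mm) begins 78 mm behind the grasp point.
Start: joints at [-1.236, 0.276, 1.505, -0, 1.361, -0.121], TCP at [0.253, -0.516, 0.213] pointing down, gripper open.
Joint ranges: [-2.89, 2.89], [-0.75, 2.08], [0.22, 2.7], [-1.18, 4.32], [0.11, 2.71], [-2.7, 2.7]. Speed limits (rad/s): [2.57, 2.57, 3.14, 3.14, 3.14, 3.14].

## Interface

Orientations are given as [roll, pitch, yaw] about the fixed x, y, z axes, in that order (R = Rz(yaw) Ry(pitch) Rx(roll)).
In Python, from station import bot gives the robot as it stands.
- The arm moves only by the shell command python3 -m crank 'ROWS' [FORCE]. ROWS is text: rows parted by semicolons, each of 7 numbers parted by spaces: the shift along the tool's x, y, z as a fraction of full scale, then the turn, a rotation vector about the tool's x, y, z as a fraction of full scale, then the finger opening in mm, from 0 to 94. In form: tx ty tz ax ay az hand; .... A call has 1 to 20 rows; each row is the pose to reach, as a shift and turn from the pose commanded when the call began, along the tool's axes at that moment, turning the shorter way round; what a row does not reach only later rows make up. Full scale, the value 1, is 0.25 m for a shift and 2 pi rad for a turn. A row lasts 1/8 s, in which the tool goes at most 62.5 mm and 10.7 degrees, less where a joint would pass 70% of its speed; a pose out of reach is approached as far as the arm can. A call with a number of a shift or a turn outside -1 to 1 is refused whole. A call with a gripper value outside its range is refused whole. The fingers move at their own pace and stop on an object; FORCE is the grip in N (left out, the last holds). Time passes only in rows, so rows that repeat a pose let the fingers close. It gives the time, the measured TCP pose, the force and the opening at its end, in the units of the state.
- bot.state(): the state, without advancing time (a new reading comes with each control period).
- bot.capture(name): name is "scene" or "top" or "wrist"; returns (picture, depth): 480x640x3 uint8, red, green, blue; 480x640 float32, m along the optical axis (not along the pixel's ray), 0 where there is no reading.
- bot.camera_info(name): a dict with "K" (3x3 intrinsics, pixels), "k1" (the pictures are not rectified: a ray, as slopes to the right and down, at radius r is drawn at 1 + k1 r^2 times it, then the intrinsics apply), "eye" and "attitude" of the camera in the world; the wrist camera has in their place "T_tool_cam" (4x4, takes a point from camera to tool coordinates, whose origin is the TCP and whose axes are the flange's). Camera axes: x right, y down, z forward; pixel columns grow to the right and rows downward; lengths in m; the calibration is good to about 2 mm. A picture is of the moment at which its call begins: read the wrist's pose just before it. camera_info takes no time and is no camera call.
- bot.finish_job(): hands the job in, once; it reports no verdict.
The state is a dict: "clock": time; "qpos": joint angles; "qd": joint speeds; "joint_efforts": joint torques, N m; "position": TCP position; "eef_rot": TCP orientation; "ft_force": force on the tool from outside, world axes, zero at the start; "ft_torque": the same for the moment, N m; "width": finger opening in m.
Only numpy, scipy, OpenCV 4.12 (cv2) and the standard library are available. Lean on these libraries where they do the work, as an engineer would, in place of code of your own. Each camera call takes 0.05 s, during which the arm holds its last target.

## Task

Take the hitch pin out of the wooden block and push it fully home, from above, through the cross hole of the square drawbar, with its wire loop still open and on the side of the bar's free end. Then swing the sprung loop down over the free end of the bar until it snaps shut underneath. The bar has end play, so feel for the hole and do not force anything; leave the tools lying nearby alone.

Things in the scene. Friction and masses are not known exactly. Their poses are not given: they have to be found in the camera images.
- hitch: Grey-painted steel drawbar holder bolted to the table: base plate 110 x 90 x 8 mm, pedestal, and on it a level square sleeve (35 x 35 mm outside, 56 mm long). Origin on the table right under the mouth of the sleeve (the base plate reaches from 40 mm in front of it to 70 mm behind it); z up, x along the sleeve, pointing away from the bar's free end.
- sleeve_mouth (a point): Centre of the sleeve mouth, 75 mm above the table; axes as hitch. A plain steel square bar, 24 x 24 mm, sticks out of it towards -x, level, its top face 87 mm above the table, its free end about 58 mm from here. The bar has end play: it starts up to 12 mm either way from its middle place (stops at 13 mm) and slides only when pushed along with more than about 6 N.
- hole_mean (a point): Fixed point on the bar's top face and centre line, 40 mm in front of the sleeve mouth; axes as hitch: the middle of the cross hole's range. The real hole lies up to 12 mm from it along x, either way, none across. It is vertical, goes right through, is 9.5 mm wide with a hardly broken edge (0.5 mm) at the mouth; its centre is always 18 mm from the bar's free end.
- pin_block: Fixed wooden block, 80 x 60 x 42 mm, origin at the centre of its underside, with one vertical hole (10 mm wide) in the middle, in which the pin stands at the start.
- pin: Steel hitch pin, upright at the start, 0.1 kg. Origin on its axis at the underside of its collar (rests on the bar's top when home); z up. Shank 8 mm thick, reaching 36 mm below the origin, blunt tip 7.2 mm wide. Collar 17 mm wide, 5 mm high. The open loop lies on its -x side: with the pin in the bar, the pin's x must point the way of the hitch's x.
- pin_grip (a point): Where to grip the pin, 38 mm above its origin, axes as the pin: middle of the upright grip tab, which reaches from 15 to 52 mm above the pin's origin and measures 14 mm along x and 12 mm along y. Below it, 9 mm above the origin, the loop's hinge runs along y, 20 mm out to either side; keep the fingertips above it.
- loop (a joint): Angle of the wire loop about its hinge, rad: 0 closed (hanging along the shank, its cross wire 6.5 mm on the -x side of the pin axis under the bar), 1.39 level and pointing to the pin's -x, more is raised further; stops at 2.0. It stays where it is put (light friction).
- loop_end (a point): Middle of the loop's cross wire, 36 mm from the hinge. The loop is a U of 4 mm round wire, its arms 40 mm apart (centres), so 6 mm free to the bar at each side. It is sprung lengthwise (1.6 N, then 1.2 N per mm, up to 8 mm) and must stretch 3 mm to pass the lower edge (chamfered 2.5 mm) of the bar's end; pushed past it (below about 0.2 rad) the spring pulls it shut.
- driver: Bystander: screwdriver with a red handle lying on the table, 26 x 198 x 31 mm.
- tape_measure: Bystander: yellow and black tape measure standing on the table, 36 x 77 x 62 mm.
- marker: Bystander: marker pen lying on the table, 17 x 130 x 17 mm.

How it is judged:
On the way:
1. the pin is home in the cross hole with its loop still open, on the side of the bar's free end (z of pin in the frame of hole_mean between -0.003 and 0.003 m and x of pin in the frame of hole_mean between -0.0165 and 0.0165 m and y of pin in the frame of hole_mean between -0.003 and 0.003 m and angle between pin's own z axis and vertical below 0.12 rad and value of joint loop above 0.8 rad and x of loop_end in the frame of hole_mean below -0.01 m), for 0.2 s.
At the end, for the whole second after the job is handed in: The pin stands at rest in the cross hole, upright within 0.12 rad, its collar within 3 mm of the bar's top, within 3 mm of the bar's centre line and 16.5 mm of hole_mean along the bar; the loop is closed (below 0.22 rad) with its cross wire underneath the bar (z of pin in the frame of hole_mean between -0.003 and 0.003 m and x of pin in the frame of hole_mean between -0.0165 and 0.0165 m and y of pin in the frame of hole_mean between -0.003 and 0.003 m and angle between pin's own z axis and vertical below 0.12 rad and value of joint loop below 0.22 rad and z of loop_end in the frame of hole_mean below -0.024 m and x of loop_end in the frame of hole_mean between -0.036 and 0.016 m and linear speed of pin below 0.02 m/s); the robot touches nothing.
It fails at once if the pin or its loop is pressed against the hitch with more than 60 N (contact force between pin and hitch above 60 N).
It fails at once if a bystander (screwdriver, tape measure, marker) is moved by more than 30 mm (distance of any of driver, tape_measure, marker from where it was at the start of the episode above 0.03 m).
It also fails if it takes over 72 s, if anything falls off the work surface, if the arm or the gripper's body presses on something with over 40 N, if the wrist force passes 120 N, or if a joint passes its speed limit or range.

## Working session

There is one attempt and no reset: what is moved stays moved. The work goes in short steps, Python scripts to look and compute and a shell command to move; the robot and the scene stay as the last step left them, time stands still between calls to the robot, and variables do not carry over. Pictures are saved under pics/ and viewed, and the job is handed in when it is done.

```bash
ls; mkdir -p pics
python3 - <<'E'
from station import bot
import cv2
print(bot.state())
for n in ["scene","top","wrist"]:
    print(n,bot.camera_info(n))
for n in ["scene","top"]:
    p,d=bot.capture(n); cv2.imwrite(f"pics/{n}0.png",p[:,:,::-1]); 
    import numpy as np; np.save(f"pics/{n}0.npy",d)
E
```

```text
pics
{'clock': 0.0, 'qpos': array([-1.23603996e+00,  2.76576991e-01,  1.50609997e+00, -1.07305076e-06,
        1.36067637e+00, -1.21022268e-01]), 'qd': array([-0.00048565, -0.00010721, -0.00262595,  0.00025781,  0.00186355,
       -0.00067446]), 'joint_efforts': array([-2.34001694e-03, -4.04590487e+01, -2.37234306e+01,  7.00100488e-02,
        3.46981210e-02, -1.33138551e-04]), 'position': array([ 0.25289876, -0.5158012 ,  0.2126282 ]), 'eef_rot': array([-3.13984472e+00, -2.11520232e-04,  4.55778677e-01]), 'ft_force': array([-0.39346513,  0.4228612 ,  0.31203534]), 'ft_torque': array([-0.05446174,  0.02882922,  0.03847414]), 'width': 0.09402928759422305}
scene {'K': array([[574.01885054,   0.        , 315.67354835],
       [  0.        , 574.01885054, 240.5943565 ],
       [  0.        ,   0.        ,   1.        ]]), 'k1': 0.042904645217991526, 'eye': array([0.07825526, 0.8271539 , 0.77410613]), 'attitude': array([-2.17899708, -0.02062172, -2.61663513])}
top {'K': array([[472.97827196,   0.        , 318.48491828],
       [  0.        , 472.97827196, 245.16627294],
       [  0.        ,   0.        ,   1.        ]]), 'k1': -0.08862956317122592, 'eye': array([ 0.52420592, -0.00727175,  0.95431882]), 'attitude': array([-3.10083834, -0.01399918, -1.56008091])}
wrist {'K': array([[330.62390304,   0.        , 320.49682376],
       [  0.        , 330.62390304, 237.36613351],
       [  0.        ,   0.        ,   1.        ]]), 'k1': -0.01940168992245852, 'T_tool_cam': array([[-6.40849466e-05, -9.59374781e-01, -2.82134764e-01,
         8.31356755e-02],
       [ 9.99999963e-01,  1.29605850e-05, -2.71214371e-04,
         3.34038915e-04],
       [ 2.63852859e-04, -2.82134771e-01,  9.59374745e-01,
        -1.73318870e-01],
       [ 0.00000000e+00,  0.00000000e+00,  0.00000000e+00,
         1.00000000e+00]])}
```

View pics/scene0.png

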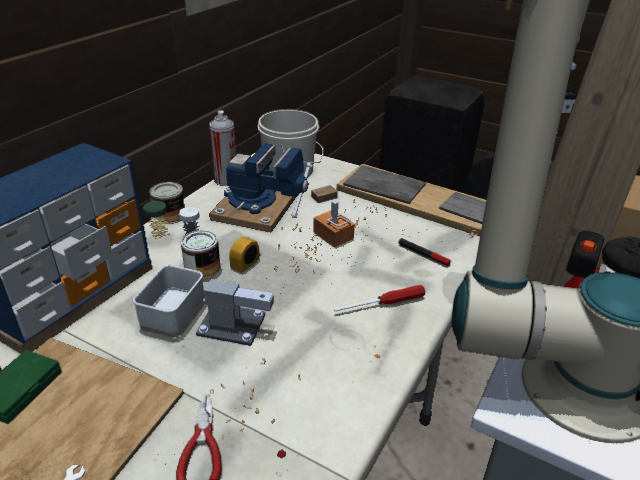

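View pics/top0.png

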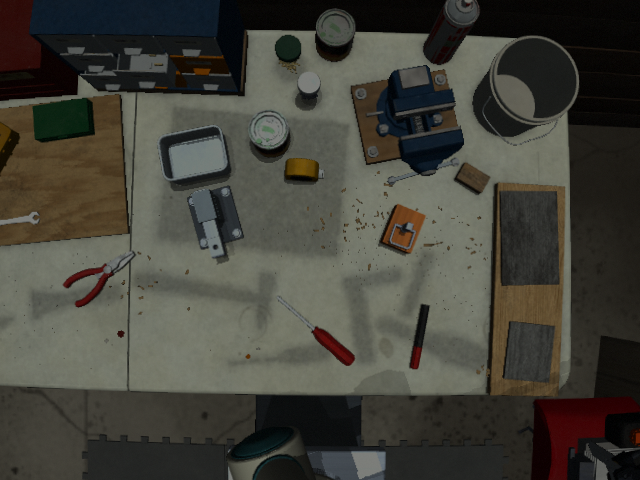

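The scene view shows the hitch with its bar at about (250,298) and the orange block with the pin at (335,222). In the top view the hitch is at (213,225), with the bar's free end down at (218,255), and the block is at (403,228). I'll enlarge both.

```bash
cat > h.py <<'E'
import numpy as np, cv2
from scipy.spatial.transform import Rotation as R
from station import bot
def cam(n,st=None):
    c=bot.camera_info(n)
    if n=="wrist":
        T=np.eye(4);T[:3,:3]=R.from_euler('xyz',st['eef_rot']).as_matrix();T[:3,3]=st['position']
        T=T@c['T_tool_cam']; return c,T[:3,:3],T[:3,3]
    return c,R.from_euler('xyz',c['attitude']).as_matrix(),c['eye']
def ray(c,u,v):
    K=c['K'];xd=(u-K[0,2])/K[0,0];yd=(v-K[1,2])/K[1,1];x,y=xd,yd
    for _ in range(20):
        s=1+c['k1']*(x*x+y*y);x,y=xd/s,yd/s
    return np.array([x,y,1.])
def plane(n,u,v,z,st=None):
    c,A,e=cam(n,st);r=A@ray(c,u,v);return e+r*(z-e[2])/r[2]
def deep(n,u,v,d,st=None):
    c,A,e=cam(n,st);return e+A@ray(c,u,v)*d
def proj(n,P,st=None):
    c,A,e=cam(n,st);p=A.T@(np.asarray(P)-e);x,y=p[0]/p[2],p[1]/p[2];s=1+c['k1']*(x*x+y*y)
    return np.array([c['K'][0,0]*x*s+c['K'][0,2],c['K'][1,1]*y*s+c['K'][1,2]])
def crop(img,u0,v0,u1,v1,k,name):
    im=cv2.resize(img[v0:v1,u0:u1],None,fx=k,fy=k,interpolation=cv2.INTER_CUBIC)
    for t in range(u0-u0%10+10,u1,10):
        cv2.line(im,((t-u0)*k,0),((t-u0)*k,6 if t%50 else 14),(0,255,255),1)
        if t%20==0: cv2.putText(im,str(t),((t-u0)*k-10,22),0,.35,(0,255,255),1)
    for t in range(v0-v0%10+10,v1,10):
        cv2.line(im,(0,(t-v0)*k),(6,(t-v0)*k),(0,255,255),1)
        if t%20==0: cv2.putText(im,str(t),(8,(t-v0)*k+4),0,.35,(0,255,255),1)
    cv2.imwrite(name,im)
E
python3 - <<'E'
from h import *
a=cv2.imread('pics/top0.png')
crop(a,180,175,260,275,6,'pics/t_h.png')
crop(a,365,190,445,270,7,'pics/t_p.png')
E
```

```text
(no output)
```

View pics/t_h.png

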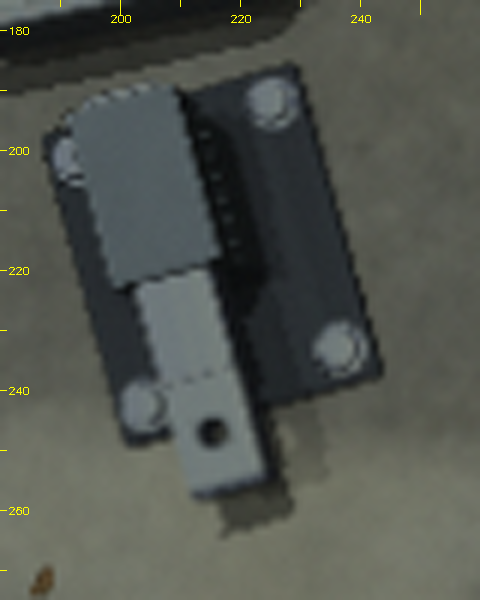

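View pics/t_p.png

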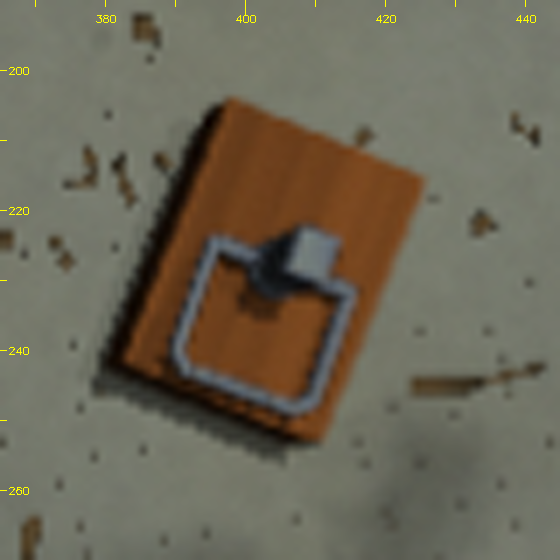

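Run:
```python
from h import *
np.set_printoptions(precision=4,suppress=True)
P=lambda u,v,z:plane("top",u,v,z)
d=np.load('pics/top0.npy'); 
for u,v in [(215,235),(219,251),(205,210),(390,215),(409,226)]: print('depth pt',deep("top",u,v,d[v,u]))
h=P(215.2,247,.087);print('hole',h)
L=P(203.,223,.087),P(212,257.5,.087);Rr=P(214,220,.087),P(224.3,254,.087)
for a,b in (L,Rr): v=a-b;print('bar edge',a,b,'yaw',np.arctan2(v[1],v[0]))
print('end centre',(L[1]+Rr[1])/2, 'width',np.linalg.norm(L[1]-Rr[1]))
m=P(199.5,223,.0925),P(217,218,.0925);print('mouth',(m[0]+m[1])/2, np.linalg.norm(m[0]-m[1]))
c=[P(*q,.042) for q in [(398,204),(426,216),(411,253.5),(382,242)]]
print('block',c,np.mean(c,0)); 
for i in range(4):
    v=c[i]-c[(i+1)%4];print(np.linalg.norm(v),np.arctan2(v[1],v[0]))
print('tab',P(410,226,.094))
lp=[P(*q,.055) for q in [(396,224.5),(415,231),(408.5,248.5),(391,243)]]
print('loop',lp);
for i in range(4):
    v=lp[i]-lp[(i+1)%4];print(np.linalg.norm(v),np.arctan2(v[1],v[0]))
print('coll',P(404,228,.048))
```

```text
depth pt [0.5761 0.1708 0.0905]
depth pt [0.5469 0.1636 0.0867]
depth pt [0.6216 0.1898 0.0928]
depth pt [ 0.6263 -0.165   0.0002]
depth pt [ 0.5964 -0.1843  0.0955]
hole [0.5542 0.1707 0.087 ]
bar edge [0.5982 0.1942 0.087 ] [0.5348 0.1762 0.087 ] yaw 0.2766130905012589
bar edge [0.6039 0.174  0.087 ] [0.5415 0.1537 0.087 ] yaw 0.31427824088715284
end centre [0.5382 0.165  0.087 ] width 0.023549235131712906
mouth [0.6024 0.1834 0.0925] 0.0334305644884893
block [array([ 0.6436, -0.1737,  0.042 ]), array([ 0.6209, -0.2289,  0.042 ]), array([ 0.5474, -0.1994,  0.042 ]), array([ 0.5691, -0.1427,  0.042 ])] [ 0.5952 -0.1862  0.042 ]
0.05962415407485163 1.1804131645611107
0.07916820489483857 -0.38093229653368366
0.060754221926605116 -1.9359285433539308
0.08069942203963039 2.746717459080608
tab [ 0.5965 -0.1865  0.094 ]
loop [array([ 0.6023, -0.1676,  0.055 ]), array([ 0.5903, -0.2043,  0.055 ]), array([ 0.5566, -0.1918,  0.055 ]), array([ 0.5667, -0.1581,  0.055 ])]
0.03868064104679402 1.2549368318438072
0.035969255646526505 -0.35500236743655716
0.035264899099612244 -1.862741433960311
0.0368402867903111 2.8805442372128818
coll [ 0.5963 -0.1844  0.048 ]
```

```bash
cat >> h.py <<'E'
def go(x,y,z,yaw,pitch=0.):
    "shift/turn fractions from the measured pose; tool down: roll pi"
    st=bot.state();A=R.from_euler('xyz',st['eef_rot']);B=R.from_euler('xyz',[np.pi,pitch,yaw])
    print('shift',np.round(A.inv().apply(np.array([x,y,z])-st['position'])/.25,4),'turn',np.round((A.inv()*B).as_rotvec()/2/np.pi,4))
E
python3 -c "
from h import *
go(.596,-.186,.17,-.34)"
```

```text
shift [ 1.8129 -0.5804  0.1721] turn [-2.000e-04  1.000e-04  1.267e-01]
```

```bash
python3 -m crank '0.2 -0.06 0 0 0 0.027 94; 0.45 -0.15 0 0 0 0.055 94; 0.7 -0.22 0 0 0 0.085 94; 0.9 -0.29 0 0 0 0.11 94; 0.9 -0.29 0 0 0 0.127 94; 0.9 -0.29 0 0 0 0.127 94'; python3 -c "
from h import *
go(.596,-.186,.17,-.34)"
```

```text
clock: 0.85
position: [0.4236, -0.3512, 0.2131]
eef_rot: [-3.141, 0.001, -0.339]
ft_force: [-1.2, 0.1, -0.6]
width: 0.0941
shift [ 0.4309 -0.8523  0.1723] turn [-0.      0.0001  0.0002]
```

```bash
python3 -m crank '0.1 -0.2 0 0 0 0 94; 0.22 -0.43 0 0 0 0 94; 0.34 -0.66 0.1 0 0 0 94; 0.431 -0.852 0.172 0 0 0 94;0.431 -0.852 0.172 0 0 0 94;0.431 -0.852 0.172 0 0 0 94'
python3 - <<'E'
from h import *
st=bot.state();print(st['position'],st['eef_rot'])
p,d=bot.capture("wrist");p=p[:,:,::-1].copy();cv2.imwrite('pics/w1.png',p);np.save('pics/w1.npy',d)
E
```

```text
clock: 1.6
position: [0.5955, -0.1887, 0.1701]
eef_rot: [3.141, 0.001, -0.341]
ft_force: [0.2, -0.4, -0.3]
width: 0.0939
[ 0.59554642 -0.1887097   0.17013086] [ 3.14050223e+00  1.09540940e-03 -3.41306656e-01]
```

View pics/w1.png

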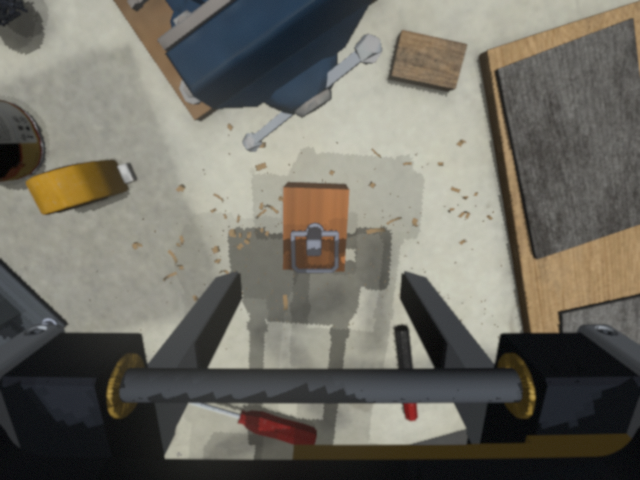

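The block is at (316,228) with the pin tab at (314,238). The loop points down in the picture, which is the pin's -x, and the fingers are on either side. Next a closer crop.

Run:
```python
from h import *
crop(cv2.imread('pics/w1.png'),270,170,365,285,6,'pics/w1c.png')
```

```text
(no output)
```

View pics/w1c.png

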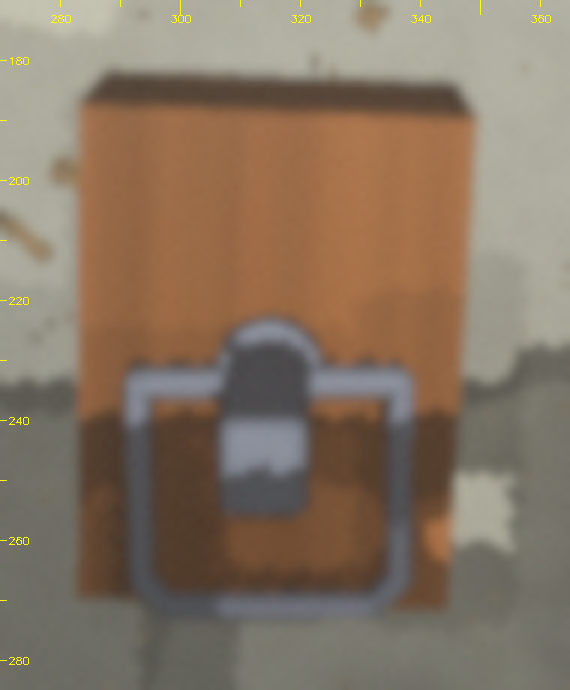

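Run:
```python
from h import *
st=bot.state()
print('tab',plane("wrist",314.3,248,.094,st))
a,b=plane("wrist",291.5,233.3,.051,st),plane("wrist",338.5,233.7,.051,st);v=a-b;print((a+b)/2,np.linalg.norm(v),np.arctan2(v[1],v[0])-np.pi/2)
a,b=plane("wrist",291.5,240,.051,st),plane("wrist",295,269,.051,st);v=a-b;print(np.linalg.norm(v),np.arctan2(v[1],v[0]))
a,b=plane("wrist",338.5,240,.051,st),plane("wrist",336,269,.051,st);v=a-b;print(np.linalg.norm(v),np.arctan2(v[1],v[0]))
c=[plane("wrist",*q,.042,st) for q in [(283.5,188),(349,189.5),(344.5,271),(283,270)]];print(np.mean(c,0))
d=np.load('pics/w1.npy')
for u,v in [(314,245),(300,210),(316,270),(296,233)]: print(deep("wrist",u,v,d[v,u],st))
```

```text
tab [ 0.59785048 -0.18468271  0.094     ]
[ 0.59776049 -0.18456751  0.051     ] 0.043276184699984545 -0.3518508028534082
0.028930594246200245 -0.2523500687743745
0.028877843259985794 -0.40963271581527344
[ 0.59765664 -0.18435424  0.042     ]
[ 0.60082865 -0.18554477  0.09584229]
[ 0.62190531 -0.17849881  0.0445904 ]
[ 0.56561373 -0.1740037   0.05657825]
[ 0.6048858  -0.16881024  0.05433094]
```

```bash
python3 -c "
from h import *
go(.5977,-.1846,.0695,-.345)"
```

```text
shift [ 0.0024 -0.0211  0.4048] turn [0.0002 0.     0.0004]
```

```bash
python3 -m crank '0.002 -0.021 0.1 0 0 0 70; 0.002 -0.021 0.2 0 0 0.0004 50; 0.002 -0.021 0.3 0 0 0.0004 40; 0.002 -0.021 0.37 0 0 0.0004 40; 0.002 -0.021 0.403 0 0 0.0004 40; 0.002 -0.021 0.403 0 0 0.0004 30; 0.002 -0.021 0.403 0 0 0.0004 30' 30
python3 - <<'E'
from h import *
st=bot.state();print(st['position'],st['ft_force'],st['width'])
p,d=bot.capture("wrist");p=p[:,:,::-1].copy();crop(p,230,190,410,340,4,'pics/w2.png')
go(.5977,-.1846,.0695,-.345)
E
```

```text
clock: 2.52
position: [0.5989, -0.1837, 0.0708]
eef_rot: [3.141, -0.002, -0.345]
ft_force: [-0.1, -0.1, 0.2]
width: 0.031
[ 0.5988799  -0.18374845  0.07080965] [-0.08836463 -0.12507129  0.24020706] 0.031031924081342154
shift [-0.0033  0.0056  0.0054] turn [ 0.     -0.0003 -0.    ]
```

View pics/w2.png

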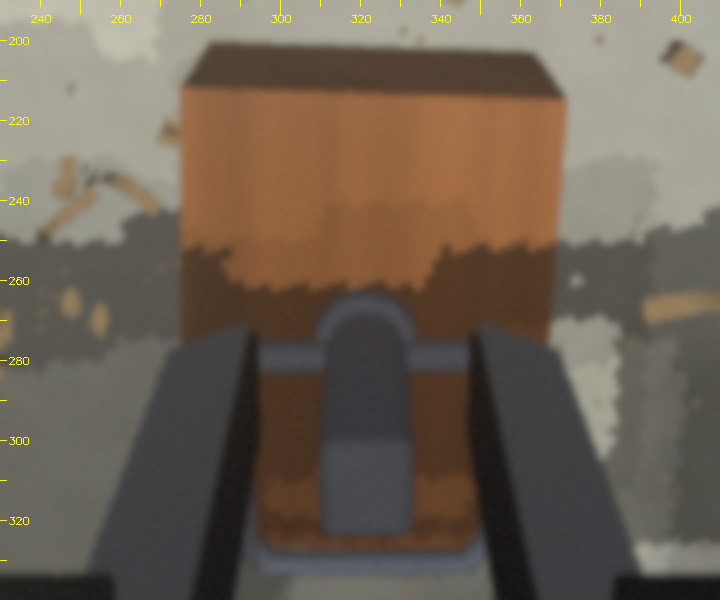

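```bash
python3 -m crank '-0.002 0.003 0.004 0 0 0 20; -0.002 0.003 0.004 0 0 0 10; -0.002 0.003 0.004 0 0 0 5; -0.002 0.003 0.004 0 0 0 5;-0.002 0.003 0.004 0 0 0 5;-0.002 0.003 0.004 0 0 0 5' 40
```

```text
clock: 3.32
position: [0.5978, -0.1835, 0.0689]
eef_rot: [3.142, -0.0, -0.345]
ft_force: [-0.5, 0.8, 2.5]
width: 0.0118
```

Gripped at 11.8 mm, so the 12 mm tab faces are between the pads. I'll lift straight up.

```bash
python3 -m crank '0 0 -0.04 0 0 0 5; 0 0 -0.12 0 0 0 5; 0 0 -0.22 0 0 0 5; 0 0 -0.32 0 0 0 5; 0 0 -0.44 0 0 0 5; 0 0 -0.44 0 0 0 5; 0 0 -0.44 0 0 0 5'
python3 - <<'E'
from h import *
st=bot.state();print(st['position'],st['ft_force'],st['width'])
p,d=bot.capture("wrist");p=p[:,:,::-1].copy();cv2.imwrite('pics/w3.png',p)
p,d=bot.capture("scene");p=p[:,:,::-1].copy();crop(p,260,120,420,250,5,'pics/s3.png')
h=np.array([.5542,.1707]);y=.295;q=h-80e-3*np.array([np.cos(y),np.sin(y)])
go(h[0],h[1],.18,y);
E
```

```text
clock: 4.2
position: [0.597, -0.1831, 0.1777]
eef_rot: [-3.142, 0.002, -0.345]
ft_force: [-0.1, -0.3, -1.3]
width: 0.0117
[ 0.596963   -0.18312674  0.1776525 ] [-0.14254116 -0.32378692 -1.32745963] 0.01166123280900041
shift [-0.6382 -1.2743 -0.0099] turn [-0.0002  0.0005 -0.1018]
```

View pics/w3.png

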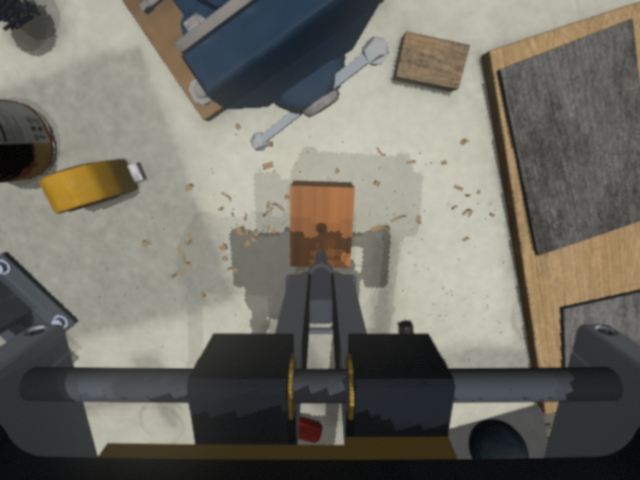

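View pics/s3.png

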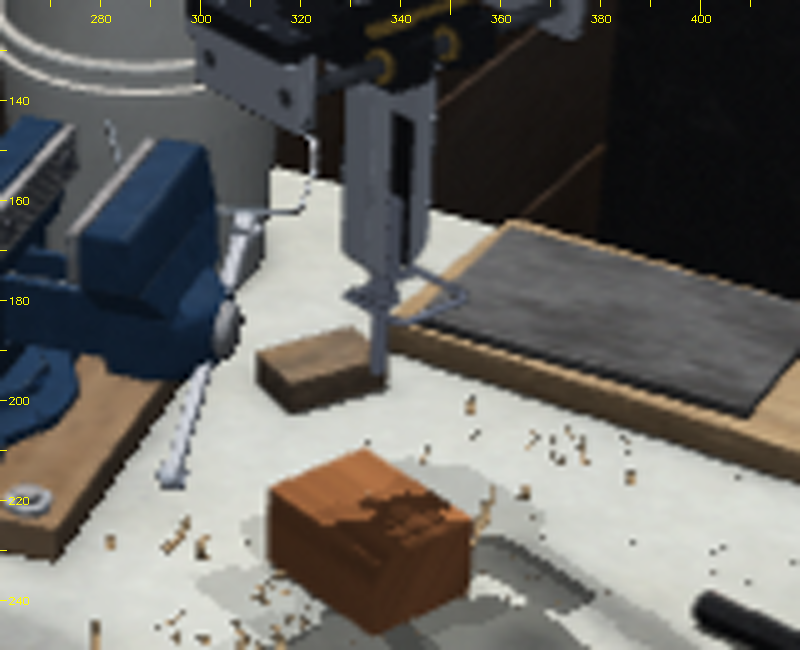

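The pin is out, upright in the jaws, with the loop level (tip at about (336,195) in the crop). Now I'll carry it to a hover just short of the hole.

```bash
python3 -m crank '-0.08 -0.12 0 0 0 -0.02 5; -0.17 -0.27 0 0 0 -0.04 5; -0.26 -0.43 0 0 0 -0.06 5; -0.35 -0.6 0 0 0 -0.08 5; -0.4 -0.75 0 0 0 -0.102 5;-0.4 -0.75 0 0 0 -0.102 5'
python3 - <<'E'
from h import *
h=np.array([.5542,.1707]);y=.295;q=h-25e-3*np.array([np.cos(y),np.sin(y)])
go(q[0],q[1],.165,y);
E
```

```text
clock: 5.05
position: [0.5659, 0.0294, 0.1775]
eef_rot: [-3.14, 0.002, 0.3]
ft_force: [0.1, -0.8, -1.6]
width: 0.0117
shift [ 0.0223 -0.5543  0.0509] turn [-0.0002  0.0003  0.0008]
```

```bash
python3 -m crank '0.005 -0.15 0 0 0 0 5; 0.015 -0.32 0 0 0 0 5; 0.022 -0.47 0 0 0 0 5; 0.022 -0.554 0.03 0 0 0.0008 5; 0.022 -0.554 0.05 0 0 0.0008 5;0.022 -0.554 0.05 0 0 0.0008 5;0.022 -0.554 0.05 0 0 0.0008 5'
python3 - <<'E'
from h import *
st=bot.state();print(st['position'],st['eef_rot'],st['ft_force'])
p,d=bot.capture("wrist");p=p[:,:,::-1].copy();cv2.imwrite('pics/w4.png',p);crop(p,250,180,400,310,5,'pics/w4c.png')
np.save('pics/w4.npy',d)
E
```

```text
clock: 5.92
position: [0.5323, 0.1596, 0.1661]
eef_rot: [3.141, 0.0, 0.289]
ft_force: [-0.9, 0.3, -1.6]
width: 0.0118
[0.53232821 0.15956447 0.16608746] [3.14091828e+00 1.17674310e-04 2.89470560e-01] [-0.93950085  0.33553943 -1.58542361]
```

View pics/w4.png

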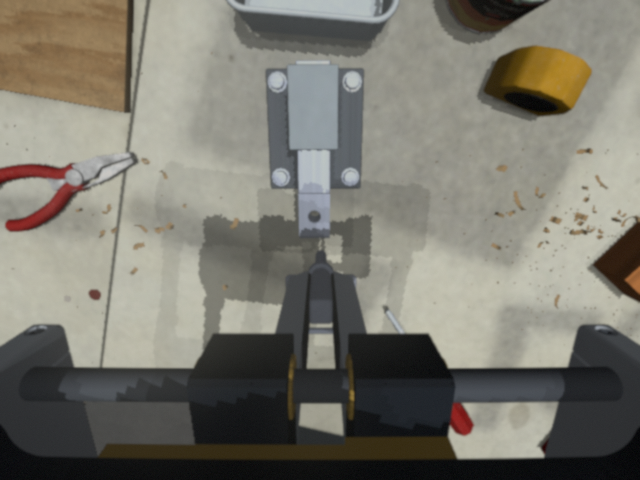

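View pics/w4c.png

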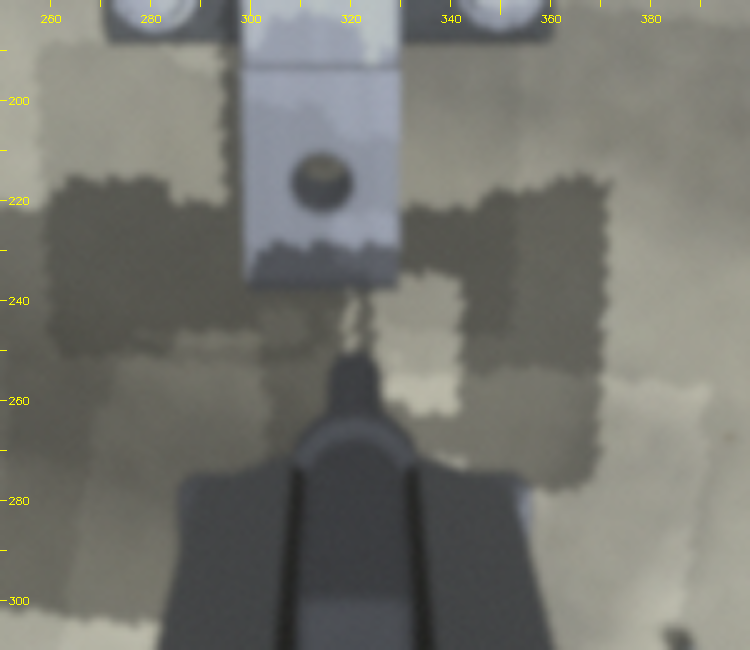

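Run:
```python
from h import *
st=bot.state();A=R.from_euler('xyz',st['eef_rot']);y=.295
h=plane("wrist",314.3,216.3,.087,st);print('hole',h, 'in tool',A.inv().apply(h-st['position']))
e=[plane("wrist",u,v,.087,st) for u,v in [(299,237),(329.5,237)]];print('end',np.mean(e,0),np.linalg.norm(e[0]-e[1]),'hole-end',np.linalg.norm(h-np.mean(e,0)))
m=[plane("wrist",u,v,.087,st) for u,v in [(298.3,193),(330,193)]];v=np.mean(m,0)-np.mean(e,0);print('mid193',np.mean(m,0),np.linalg.norm(m[0]-m[1]),'yaw',np.arctan2(v[1],v[0]))
s=[plane("wrist",u,v,.0925,st) for u,v in [(287.5,68),(338.5,68),(288.5,149),(337,149)]]
v=(s[0]+s[1]-s[2]-s[3])/2;print('sleeve yaw',np.arctan2(v[1],v[0]),np.linalg.norm(v),'mouth',(s[2]+s[3])/2)
for dx in (-.001,0,.001): print(dx,'tip front px',proj("wrist",st['position']+A.apply([dx+.0036,0,.063]),st),'collar top front',proj("wrist",st['position']+A.apply([dx+.0085,0,.022]),st))
for z in (.03,.033,.0345): print('tip bottom height test',proj("wrist",st['position']+A.apply([.0036,0,z+.03]),st))
```

```text
hole [0.55599864 0.17163909 0.087     ] in tool [ 0.02605736 -0.00469134  0.07925868]
end [0.53980306 0.16694893 0.087     ] 0.02428034889957938 hole-end 0.016861036900837484
mid193 [0.5735071 0.1768759 0.087    ] 0.024294235888088943 yaw 0.2864340825878962
sleeve yaw 0.280105984472755 0.05345475361672058 mouth [0.60472027 0.18694747 0.0925    ]
-0.001 tip front px [320.29148056 251.44678627] collar top front [320.23661321 265.06901567]
0 tip front px [320.29116251 250.18987764] collar top front [320.23615655 263.58547401]
0.001 tip front px [320.29084385 248.93009737] collar top front [320.23569885 262.09784877]
tip bottom height test [320.28787086 251.47598323]
tip bottom height test [320.29116251 250.18987764]
tip bottom height test [320.29278004 249.55789399]
```

The hole is at (314,216) and the pin tip at (320,250), exactly where the nominal grip geometry puts it. So I shift by 26 mm along tool x and -4.7 mm along tool y, then come down to just above the bar.

```bash
python3 -m crank '0.04 -0.01 0 0 0 0 5; 0.08 -0.019 0 0 0 -0.0008 5; 0.104 -0.019 0.01 0 0 -0.0008 5; 0.104 -0.019 0.03 0 0 -0.0008 5; 0.104 -0.019 0.045 0 0 -0.0008 5; 0.104 -0.019 0.045 0 0 -0.0008 5'
python3 - <<'E'
from h import *
st=bot.state();print(st['position'],st['eef_rot'],st['ft_force'])
p,d=bot.capture("wrist");p=p[:,:,::-1].copy();crop(p,270,200,370,290,7,'pics/w5c.png')
p,d=bot.capture("scene");p=p[:,:,::-1].copy();crop(p,200,240,300,340,6,'pics/s5.png')
E
```

```text
clock: 6.72
position: [0.5546, 0.1727, 0.1543]
eef_rot: [-3.142, 0.002, 0.296]
ft_force: [0.2, 0.2, -1.6]
width: 0.0117
[0.55461508 0.17274826 0.15432829] [-3.14157816e+00  1.52384784e-03  2.96236979e-01] [ 0.21724743  0.23980124 -1.56371735]
```

View pics/w5c.png

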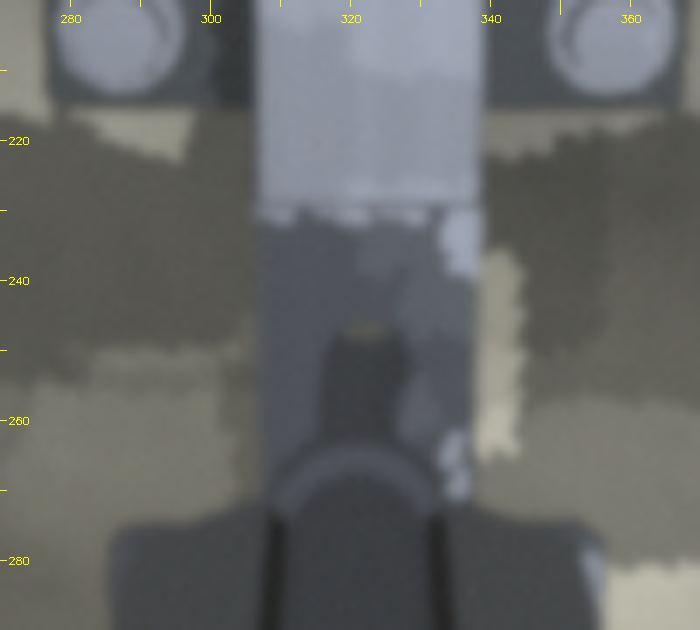

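View pics/s5.png

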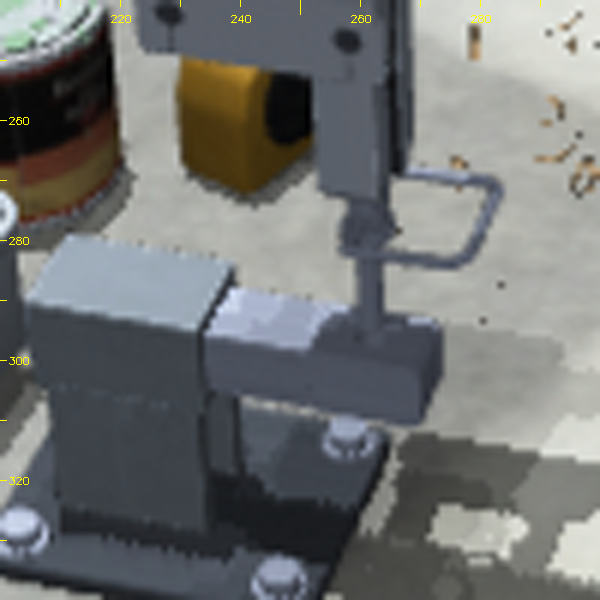

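Run:
```python
from h import *
st=bot.state();print(st['position'],st['eef_rot']);A=R.from_euler('xyz',st['eef_rot'])
for u,v in [(306.5,245),(338.3,245),(322.2,246.5),(322.3,229.5)]:
    h=plane("wrist",u,v,.087,st);print('in tool',A.inv().apply(h-st['position'])*1e3)
for dx,dy in ((0,0),(0,.001)): print('tip front px',proj("wrist",st['position']+A.apply([dx+.0036,dy,.063]),st))
```

```text
[0.55510481 0.17283757 0.15492628] [3.14149117e+00 1.43464630e-04 2.96189884e-01]
in tool [  6.13007847 -10.56097538  67.92432933]
in tool [ 6.12934252 13.79187341 67.92680083]
in tool [ 4.92277139  1.4638551  67.92572285]
in tool [18.41680862  1.52061228 67.92379269]
tip front px [320.28604901 250.18741251]
tip front px [321.61290916 250.18742421]
```

The pin sits on the hole along x, with the hole's front rim showing at (322,247), but is about 1.5 mm off across. I'll correct that and feel downward.

```bash
python3 -m crank '0.001 0.006 0 0 0 0.002 5; 0.001 0.006 0.008 0 0 0.002 5;0.001 0.006 0.012 0 0 0.002 5;0.001 0.006 0.016 0 0 0.002 5;0.001 0.006 0.019 0 0 0.002 5;0.001 0.006 0.019 0 0 0.002 5';python3 -c "
from h import *
st=bot.state();print(st['position'],st['ft_force'],st['ft_torque'])"
```

```text
clock: 7.58
position: [0.556, 0.1715, 0.1501]
eef_rot: [3.142, 0.0, 0.284]
ft_force: [0.5, 0.5, -2.0]
width: 0.0118
[0.5559611  0.17153736 0.15009641] [ 0.48419268  0.47299846 -2.01555949] [ 0.01821118  0.0324498  -0.02692944]
```

```bash
python3 -m crank '0 0 0.004 0 0 0 5; 0 0 0.008 0 0 0 5; 0 0 0.008 0 0 0 5';python3 -c "
from h import *
st=bot.state();print(st['position'],st['ft_force'],st['ft_torque'])"
```

```text
clock: 7.95
position: [0.5559, 0.1715, 0.1481]
eef_rot: [3.142, 0.0, 0.284]
ft_force: [-0.1, 0.5, -1.8]
width: 0.0117
[0.55592425 0.17149737 0.14807966] [-0.06416072  0.4662562  -1.7600377 ] [-0.00534075 -0.02677968  0.01342414]
```

```bash
python3 -m crank '0 0 0.004 0 0 0 5; 0 0 0.008 0 0 0 5; 0 0 0.012 0 0 0 5; 0 0 0.012 0 0 0 5';python3 -c "
from h import *
st=bot.state();print(st['position'],st['ft_force'],st['ft_torque'])"
```

```text
clock: 8.45
position: [0.5559, 0.1715, 0.145]
eef_rot: [3.142, 0.0, 0.284]
ft_force: [-0.8, -0.4, -0.6]
width: 0.0117
[0.5558974  0.1715117  0.14503266] [-0.79831863 -0.37780684 -0.61869435] [0.03836656 0.07012121 0.00371058]
```

The tip is 5 mm below the bar's top with almost no force, so it is in the hole. I'll keep going gently.

```bash
python3 -m crank '0 0 0.01 0 0 0 5; 0 0 0.02 0 0 0 5; 0 0 0.03 0 0 0 5; 0 0 0.04 0 0 0 5; 0 0 0.04 0 0 0 5';python3 -c "
from h import *
st=bot.state();print(st['position'],st['ft_force'],st['ft_torque'])"
```

```text
clock: 9.07
position: [0.5559, 0.1715, 0.1348]
eef_rot: [3.141, 0.001, 0.284]
ft_force: [-0.7, -0.9, -2.0]
width: 0.0117
[0.55585828 0.17146796 0.13483515] [-0.66143563 -0.92616579 -2.00990306] [0.00596018 0.12608248 0.01701847]
```

```bash
python3 -m crank '0 0 0.014 0 0 0 5; 0 0 0.028 0 0 0 5; 0 0 0.042 0 0 0 5; 0 0 0.056 0 0 0 5; 0 0 0.068 0 0 0 5;0 0 0.074 0 0 0 5;0 0 0.074 0 0 0 5';python3 -c "
from h import *
st=bot.state();print(st['position'],st['ft_force'],st['ft_torque'])"
```

```text
clock: 9.95
position: [0.5559, 0.1715, 0.1165]
eef_rot: [3.142, 0.0, 0.284]
ft_force: [-0.8, -0.7, -0.6]
width: 0.0117
[0.55590727 0.17150069 0.11648254] [-0.76613038 -0.71034045 -0.58986894] [ 0.09286586  0.20443334 -0.00178329]
```

```bash
python3 -m crank '0 0 0.004 0 0 0 5; 0 0 0.008 0 0 0 5;0 0 0.011 0 0 0 5;0 0 0.011 0 0 0 5';python3 - <<'E'
from h import *
st=bot.state();print(st['position'],st['ft_force'],st['ft_torque'])
p,d=bot.capture("scene");p=p[:,:,::-1].copy();crop(p,200,240,300,340,6,'pics/s6.png')
E
```

```text
clock: 10.45
position: [0.5559, 0.1716, 0.1139]
eef_rot: [-3.142, 0.0, 0.284]
ft_force: [-1.8, 0.5, -0.7]
width: 0.0118
[0.55592063 0.17156678 0.11394249] [-1.77602124  0.52504518 -0.70427422] [0.15655984 0.3483082  0.01968509]
```

View pics/s6.png

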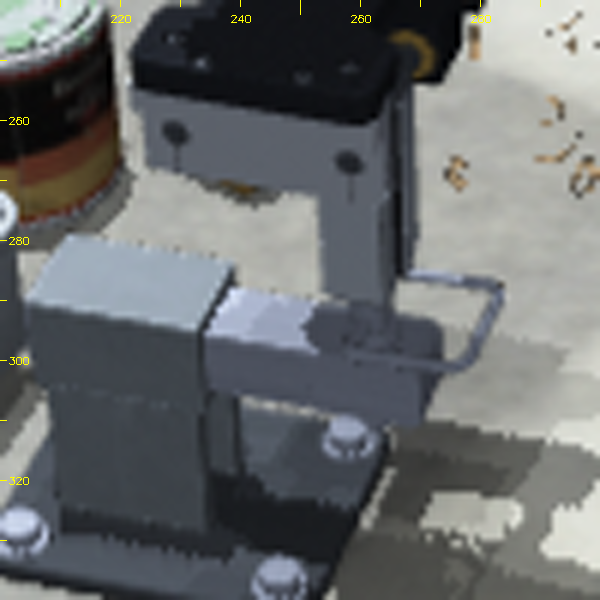

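The collar is at the bar's top with the loop open over the free end. I'll press another millimetre or so to feel it seat.

```bash
python3 -m crank '0 0 0.003 0 0 0 5; 0 0 0.006 0 0 0 5;0 0 0.006 0 0 0 5';python3 -c "
from h import *
st=bot.state();print(st['position'],st['ft_force'],st['ft_torque'])"
```

```text
clock: 10.88
position: [0.5559, 0.1716, 0.1138]
eef_rot: [3.141, -0.001, 0.284]
ft_force: [-3.8, 0.8, 7.6]
width: 0.012
[0.55591541 0.17155433 0.11384934] [-3.79515826  0.84119581  7.60654809] [0.04722161 0.85840212 0.01593294]
```

The collar is seated (7.6 N up at TCP z = 0.1138). Releasing the pin.

```bash
python3 -m crank '0 0 -0.004 0 0 0 5; 0 0 -0.004 0 0 0 14; 0 0 -0.004 0 0 0 22;0 0 -0.004 0 0 0 31;0 0 -0.004 0 0 0 31; 0 0 -0.02 0 0 0 31;0 0 -0.03 0 0 0 31;0 0 -0.03 0 0 0 31'
python3 - <<'E'
from h import *
st=bot.state();print(st['position'],st['ft_force'],st['width'])
p,d=bot.capture("wrist");p=p[:,:,::-1].copy();crop(p,230,200,410,350,4,'pics/w7c.png')
p,d=bot.capture("scene");p=p[:,:,::-1].copy();crop(p,200,240,300,340,6,'pics/s7.png')
E
```

```text
clock: 11.88
position: [0.5563, 0.1716, 0.1204]
eef_rot: [3.141, -0.001, 0.284]
ft_force: [0.9, 0.4, -0.1]
width: 0.0314
[0.55631146 0.17155439 0.12037418] [ 0.94196496  0.41401678 -0.08379334] 0.031369167052939295
```

View pics/w7c.png

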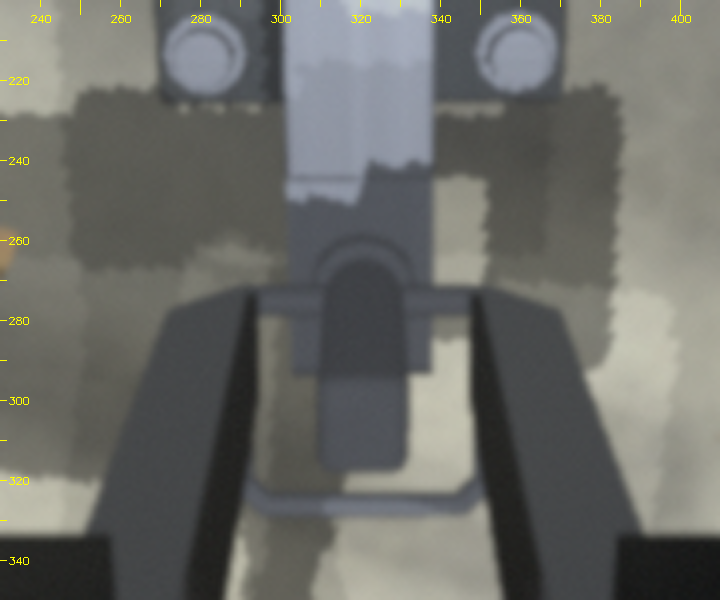

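View pics/s7.png

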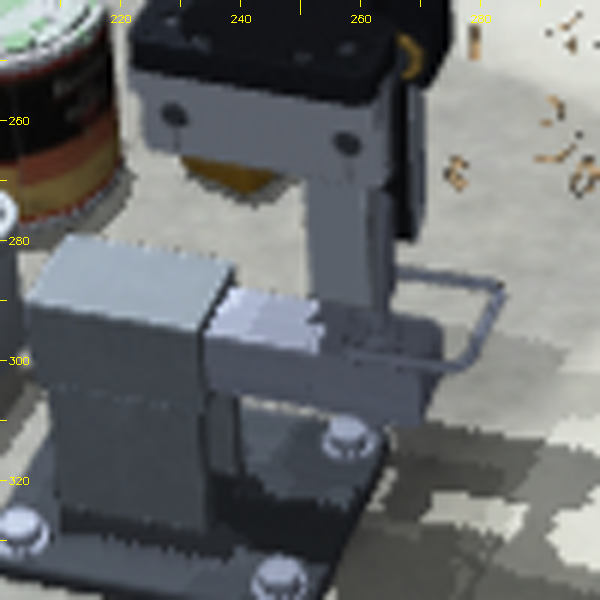

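The pin stands home on its own with the loop level. Now I'll move back 30 mm past the free end, close the fingers, and push the loop part way down with the closed tips.

```bash
python3 -m crank '-0.06 0 0 0 0 0 31; -0.12 0 0 0 0 0 31; -0.12 0 0 0 0 0 15; -0.12 0 0 0 0 0 0; -0.12 0 0 0 0 0 0; -0.12 0 0 0 0 0 0;-0.12 0 0.02 0 0 0 0;-0.12 0 0.035 0 0 0 0; -0.12 0 0.05 0 0 0 0;-0.12 0 0.065 0 0 0 0;-0.12 0 0.065 0 0 0 0' 10
python3 - <<'E'
from h import *
st=bot.state();print(st['position'],st['ft_force'],st['width'])
p,d=bot.capture("wrist");p=p[:,:,::-1].copy();crop(p,230,180,410,330,4,'pics/w8c.png')
p,d=bot.capture("scene");p=p[:,:,::-1].copy();crop(p,200,240,300,340,6,'pics/s8.png')
E
```

```text
clock: 13.35
position: [0.527, 0.1631, 0.1033]
eef_rot: [3.142, 0.001, 0.284]
ft_force: [-0.2, -0.1, -0.3]
width: 0.0008
[0.52695959 0.16306549 0.103292  ] [-0.19745434 -0.10750937 -0.25176646] 0.0007684415594757341
```

View pics/w8c.png

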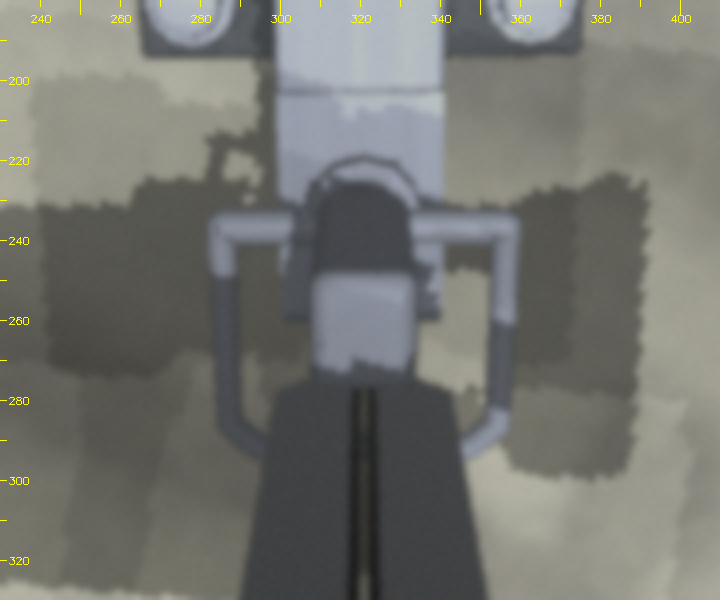

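View pics/s8.png

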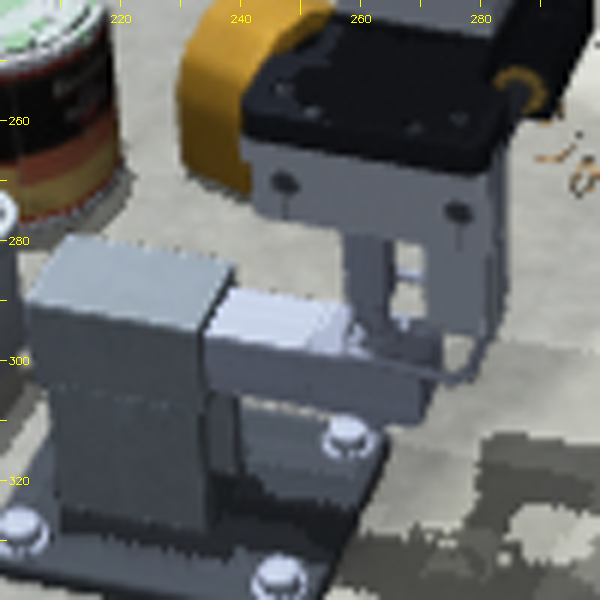

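The tips are just starting to move the loop, centred between its arms. I'll push down 20 mm more.

```bash
python3 -m crank '0 0 0.015 0 0 0 0; 0 0 0.03 0 0 0 0; 0 0 0.045 0 0 0 0; 0 0 0.06 0 0 0 0; 0 0 0.08 0 0 0 0;0 0 0.08 0 0 0 0'
python3 - <<'E'
from h import *
st=bot.state();print(st['position'],st['ft_force'],st['width'])
p,d=bot.capture("scene");p=p[:,:,::-1].copy();crop(p,200,240,300,340,6,'pics/s9.png')
E
```

```text
clock: 14.2
position: [0.5268, 0.163, 0.0831]
eef_rot: [-3.142, 0.001, 0.284]
ft_force: [-0.2, -0.7, 0.3]
width: 0.0006
[0.52677735 0.16304316 0.08313219] [-0.20384274 -0.67152751  0.33165149] 0.0006090052025358838
```

View pics/s9.png

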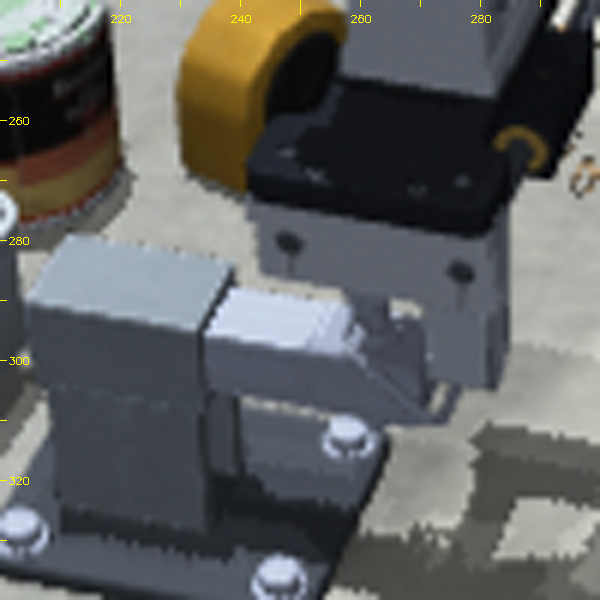

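The loop now hangs at about 45° (wire near (273,309) in the crop). To carry it past the lower edge I'll tilt the tool 55° towards the bar and push the wire with the closed tips. Working out those poses:

```bash
cat >> h.py <<'E'
def tilt(Cx,Cz,tdeg,pin=(.5559,.1716),yaw=.284,top=.087):
    "upper front tip corner at (Cx,Cz) mm in pin/bar-top frame, tool tilted"
    t=np.radians(tdeg);d=np.array([np.sin(t),-np.cos(t)]);u=np.array([np.cos(t),np.sin(t)])
    c=np.array([Cx,Cz])-8*u-8*d
    P=np.array([pin[0]+np.cos(yaw)*c[0]/1e3,pin[1]+np.sin(yaw)*c[0]/1e3,top+c[1]/1e3])
    B=R.from_euler('z',yaw)*R.from_euler('x',np.pi)*R.from_euler('y',t)
    st=bot.state();A=R.from_euler('xyz',st['eef_rot'])
    print((Cx,Cz,tdeg),'P',np.round(P,4),'shift',np.round(A.inv().apply(P-st['position'])/.25,4),'turn',np.round((A.inv()*B).as_rotvec()/2/np.pi,4))
E
python3 -c "
from h import *
tilt(-39.4-40,-1.5+40,55);tilt(-39.4,-1.5,55)"
```

```text
(-79.4, 38.5, 55) P [0.469  0.1462 0.1235] shift [-2.417e-01 -1.000e-04 -1.603e-01] turn [ 0.000e+00  1.529e-01 -1.000e-04]
(-39.4, -1.5, 55) P [0.5074 0.1574 0.0835] shift [-0.0816 -0.0002 -0.0004] turn [ 0.000e+00  1.529e-01 -1.000e-04]
```

```bash
python3 -m crank '-0.05 0 -0.04 0 0 0 0; -0.12 0 -0.1 0 0.02 0 0; -0.2 0 -0.16 0 0.05 0 0; -0.242 0 -0.16 0 0.08 0 0; -0.242 0 -0.16 0 0.11 0 0; -0.242 0 -0.16 0 0.14 0 0; -0.242 0 -0.16 0 0.153 0 0;-0.242 0 -0.16 0 0.153 0 0;-0.242 0 -0.16 0 0.153 0 0'
python3 - <<'E'
from h import *
st=bot.state();print(st['position'],st['eef_rot'],st['ft_force'],st['qpos'])
p,d=bot.capture("wrist");p=p[:,:,::-1].copy();cv2.imwrite('pics/w10.png',p)
p,d=bot.capture("scene");p=p[:,:,::-1].copy();crop(p,200,240,320,340,6,'pics/s10.png')
tilt(-39.4,-1.5,55);tilt(-20,-17.4,55)
E
```

```text
clock: 15.38
position: [0.4567, 0.1874, 0.1204]
eef_rot: [-2.989, -0.73, 0.286]
ft_force: [-0.2, 0.3, -0.2]
width: 0.0005
[0.4567042  0.18737898 0.12039563] [-2.98887369 -0.72993205  0.28581866] [-0.20131864  0.31765662 -0.20096734] [-0.03853958  0.0148847   2.44219036  1.51632553  0.36265925 -0.19853103]
(-39.4, -1.5, 55) P [0.5074 0.1574 0.0835] shift [0.0314 0.2022 0.1877] turn [-0.0243  0.0373 -0.0033]
(-20, -17.4, 55) P [0.526  0.1629 0.0676] shift [0.0473 0.2173 0.2856] turn [-0.0243  0.0373 -0.0033]
```

View pics/w10.png

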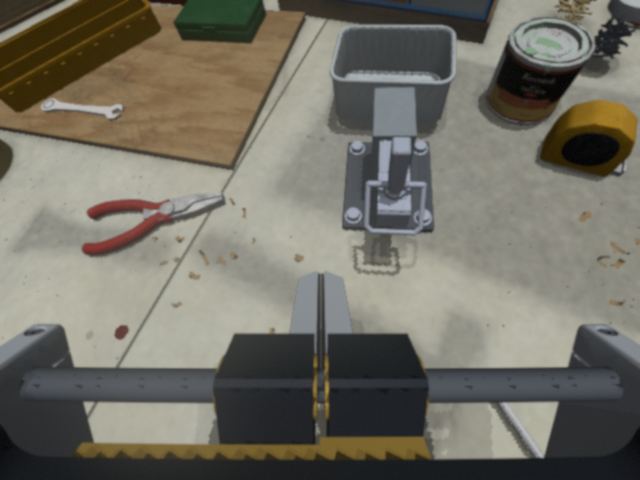

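View pics/s10.png

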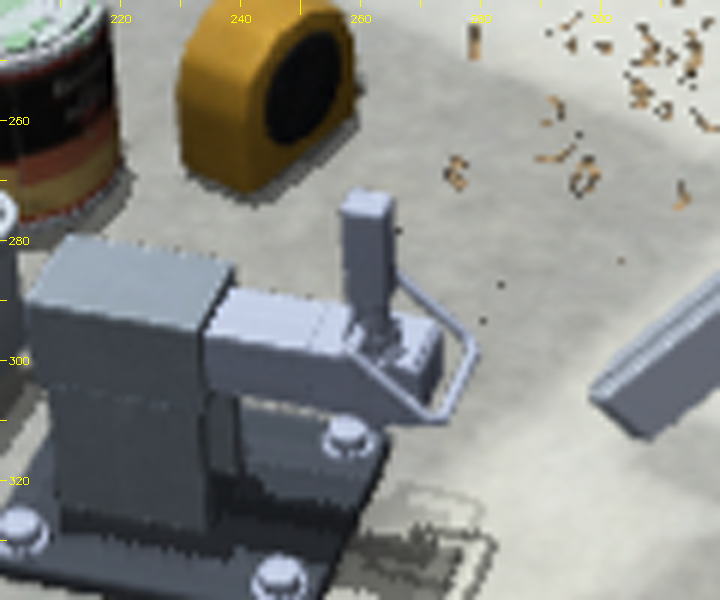

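The wrist is near its bend limit and is rolling the forearm over (q4 at 1.5) to reach the tilt. I'm well clear of everything here, so I'll let it finish turning at the stand-off.

```bash
python3 -c "
from h import *
tilt(-70,45,55)"; python3 -m crank '0 0 0 0 0 0 0;0 0 0 0 0 0 0;0 0 0 0 0 0 0;0 0 0 0 0 0 0';python3 -c "
from h import *
print(bot.state()['qpos'],bot.state()['qd'])
tilt(-70,45,55);tilt(-70,45,30)"
```

```text
(-70, 45, 55) P [0.478  0.1489 0.13  ] shift [ 0.0632  0.1684 -0.0301] turn [-0.0243  0.0373 -0.0033]
clock: 15.98
position: [0.4572, 0.1873, 0.1194]
eef_rot: [-2.989, -0.726, 0.285]
ft_force: [0.5, 0.3, 0.4]
width: 0.0005
[-0.03720933  0.01735924  2.43984874  1.50766802  0.36088267 -0.18863105] [-0.00163731  0.0025033   0.00379975  0.00486503 -0.0012405  -0.00308838]
(-70, 45, 55) P [0.478  0.1489 0.13  ] shift [ 0.0557  0.1677 -0.0333] turn [-0.0244  0.0371 -0.0027]
(-70, 45, 30) P [0.4782 0.1489 0.1349] shift [ 0.0693  0.1656 -0.0472] turn [-0.0244 -0.0322  0.0026]
```

```bash
python3 -m crank '0.056 0.168 -0.033 -0.0244 0.037 -0.0027 0;0.056 0.168 -0.033 -0.0244 0.037 -0.0027 0;0.056 0.168 -0.033 -0.0244 0.037 -0.0027 0;0.056 0.168 -0.033 -0.0244 0.037 -0.0027 0;0.056 0.168 -0.033 -0.0244 0.037 -0.0027 0;0.056 0.168 -0.033 -0.0244 0.037 -0.0027 0;0.056 0.168 -0.033 -0.0244 0.037 -0.0027 0;0.056 0.168 -0.033 -0.0244 0.037 -0.0027 0';python3 -c "
from h import *
print(bot.state()['qpos'],bot.state()['qd'])
tilt(-70,45,55);tilt(-70,45,30)"
```

```text
clock: 16.98
position: [0.4783, 0.1488, 0.1302]
eef_rot: [3.141, -0.96, 0.284]
ft_force: [-0.1, -1.1, 0.3]
width: 0.0006
[-0.0469824   0.11419159  2.64055198  2.65344373  0.60296486 -1.35325119] [ 7.67265880e-06 -1.92753080e-03  3.72139810e-03  5.28866489e-03
  1.21385059e-03 -5.60483738e-03]
(-70, 45, 55) P [0.478  0.1489 0.13  ] shift [-0.0013 -0.0007 -0.0005] turn [0.     0.0001 0.    ]
(-70, 45, 30) P [0.4782 0.1489 0.1349] shift [ 0.0152 -0.0007 -0.0111] turn [ 0.     -0.0694  0.    ]
```

It reached the tilted stand-off exactly. Now in to the wire's start point.

```bash
python3 -c "
from h import *
tilt(-39.4,-1.5,55)"
```

```text
(-39.4, -1.5, 55) P [0.5074 0.1574 0.0835] shift [-0.0834 -0.0007  0.2064] turn [0.     0.0001 0.    ]
```

```bash
python3 -m crank '-0.02 -0.0007 0.04 0 0 0 0; -0.04 -0.0007 0.09 0 0 0 0; -0.06 -0.0007 0.14 0 0 0 0; -0.075 -0.0007 0.18 0 0 0 0; -0.083 -0.0007 0.2064 0 0 0 0; -0.083 -0.0007 0.2064 0 0 0 0'
python3 - <<'E'
from h import *
st=bot.state();print(st['position'],st['eef_rot'],st['ft_force'],st['qpos'])
p,d=bot.capture("wrist");p=p[:,:,::-1].copy();crop(p,230,150,410,300,4,'pics/w11.png')
p,d=bot.capture("scene");p=p[:,:,::-1].copy();crop(p,200,240,320,340,6,'pics/s11.png')
tilt(-39.4,-1.5,55);tilt(-20,-17.4,55);tilt(-20,-22.4,55);tilt(-12.5,-27.5,55)
E
```

```text
clock: 17.73
position: [0.5073, 0.1574, 0.0829]
eef_rot: [-3.141, -0.958, 0.283]
ft_force: [-0.5, -0.3, 0.1]
width: 0.0007
[0.5073046  0.15744243 0.08290472] [-3.14100194 -0.95847033  0.2831769 ] [-0.53331584 -0.29244758  0.12567155] [ 1.96805181e-03  3.51693951e-01  2.67054275e+00  2.83210428e+00
  8.44272753e-01 -1.52604873e+00]
(-39.4, -1.5, 55) P [0.5074 0.1574 0.0835] shift [0.0013 0.0003 0.0012] turn [ 0.      0.0001 -0.    ]
(-20, -17.4, 55) P [0.526  0.1629 0.0676] shift [-0.0062  0.0002  0.1012] turn [ 0.      0.0001 -0.    ]
(-20, -22.4, 55) P [0.526  0.1629 0.0626] shift [-0.0225  0.0002  0.1127] turn [ 0.      0.0001 -0.    ]
(-12.5, -27.5, 55) P [0.5332 0.165  0.0575] shift [-0.022   0.0002  0.149 ] turn [ 0.      0.0001 -0.    ]
```

View pics/w11.png

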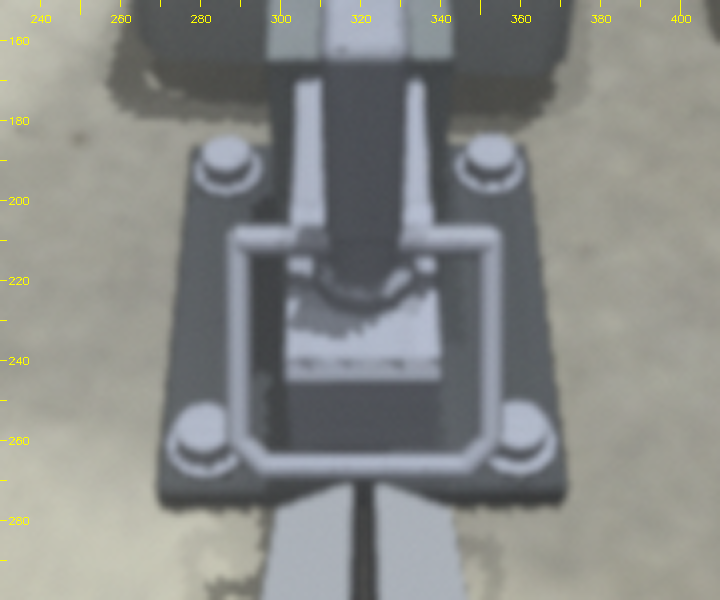

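View pics/s11.png

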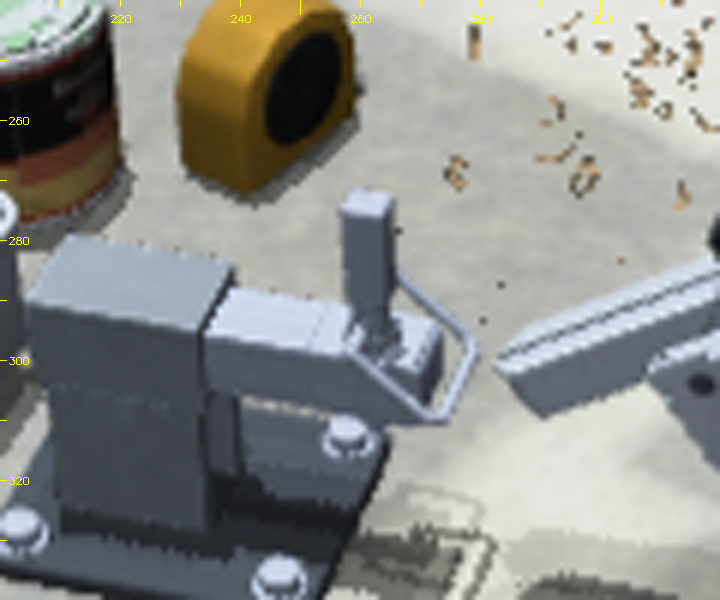

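The closed tips are centred behind the cross wire (wrist view: wire at (320,264), tips at (320,271)). Pushing it to the bar's end now.

```bash
python3 -m crank '0 0 0.025 0 0 0 0; -0.002 0 0.05 0 0 0 0; -0.004 0 0.075 0 0 0 0; -0.006 0 0.1 0 0 0 0; -0.006 0 0.1 0 0 0 0'
python3 - <<'E'
from h import *
st=bot.state();print(st['position'],st['eef_rot'],st['ft_force'],st['qpos'])
p,d=bot.capture("wrist");p=p[:,:,::-1].copy();crop(p,230,150,410,300,4,'pics/w12.png')
p,d=bot.capture("scene");p=p[:,:,::-1].copy();crop(p,200,240,320,340,6,'pics/s12.png')
tilt(-20,-17.4,55);tilt(-20,-22.4,55);tilt(-12.5,-27.5,55)
E
```

```text
clock: 18.45
position: [0.5258, 0.1629, 0.0671]
eef_rot: [-3.141, -0.958, 0.283]
ft_force: [-1.2, -0.5, -0.2]
width: 0.0003
[0.52584089 0.16287636 0.06706089] [-3.14106504 -0.95803463  0.28299666] [-1.23097844 -0.51682219 -0.24793316] [ 0.02624592  0.42193695  2.64875254  2.87019319  0.88959181 -1.54720775]
(-20, -17.4, 55) P [0.526  0.1629 0.0676] shift [0.0008 0.0002 0.0004] turn [ 0.0001  0.0002 -0.0001]
(-20, -22.4, 55) P [0.526  0.1629 0.0626] shift [-0.0156  0.0002  0.0119] turn [ 0.0001  0.0002 -0.0001]
(-12.5, -27.5, 55) P [0.5332 0.165  0.0575] shift [-0.0151  0.0001  0.0482] turn [ 0.0001  0.0002 -0.0001]
```

View pics/w12.png

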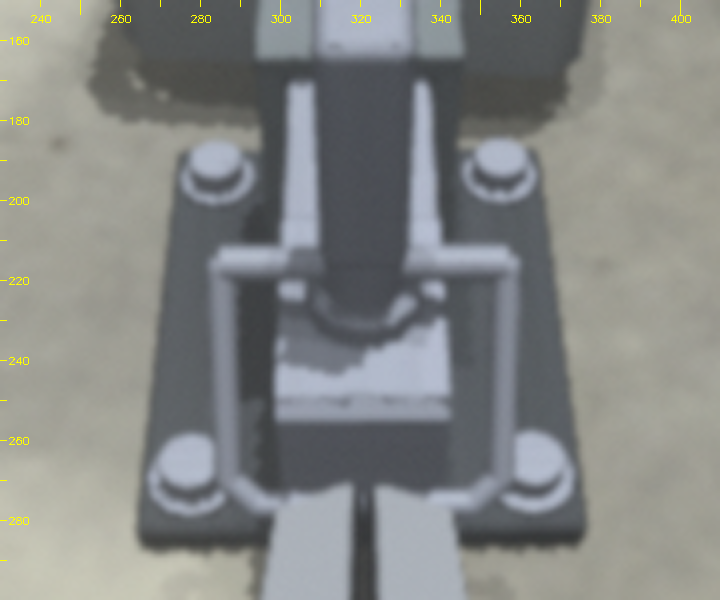

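View pics/s12.png

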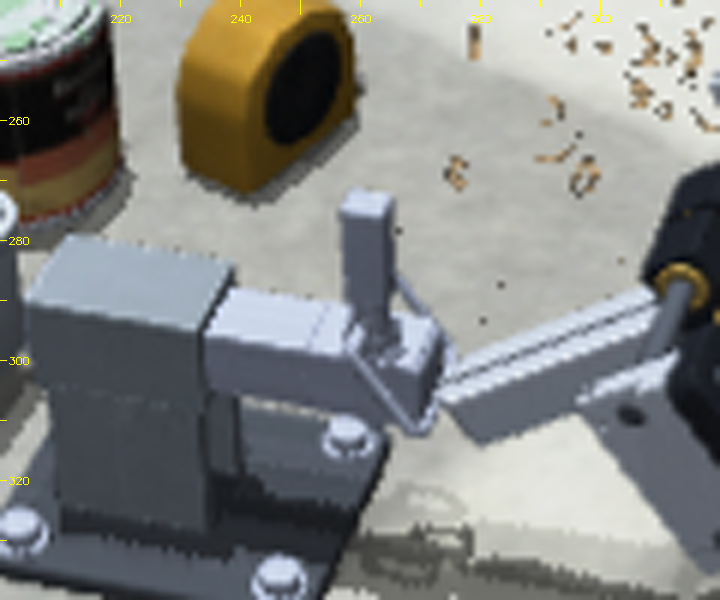

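The wire is against the bar's end just above the lower edge, in front of the tips. Now down 5 mm to stretch it, checking the force.

```bash
python3 -m crank '-0.005 0 0.004 0 0 0 0; -0.01 0 0.008 0 0 0 0; -0.016 0 0.012 0 0 0 0; -0.016 0 0.012 0 0 0 0'
python3 - <<'E'
from h import *
st=bot.state();print(st['position'],st['ft_force'])
p,d=bot.capture("wrist");p=p[:,:,::-1].copy();crop(p,230,150,410,300,4,'pics/w13.png')
p,d=bot.capture("scene");p=p[:,:,::-1].copy();crop(p,200,240,320,340,6,'pics/s13.png')
tilt(-20,-22.4,55);tilt(-12.5,-27.5,55)
E
```

```text
clock: 19.05
position: [0.5258, 0.1628, 0.0622]
eef_rot: [-3.141, -0.958, 0.283]
ft_force: [0.2, -0.9, 0.1]
width: 0.0004
[0.52580599 0.16279728 0.0621689 ] [ 0.19777437 -0.89694206  0.13235301]
(-20, -22.4, 55) P [0.526  0.1629 0.0626] shift [ 0.0019 -0.     -0.0002] turn [ 0.0001  0.0003 -0.0001]
(-12.5, -27.5, 55) P [0.5332 0.165  0.0575] shift [ 0.0025 -0.      0.0361] turn [ 0.0001  0.0003 -0.0001]
```

View pics/w13.png

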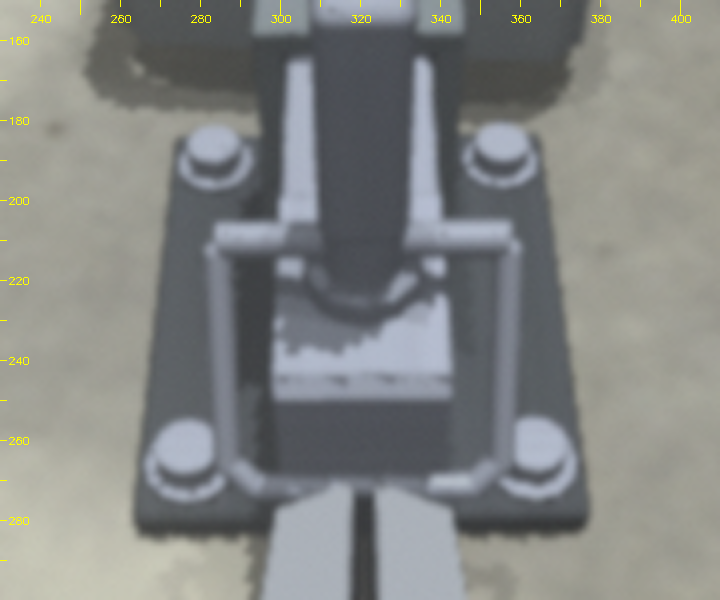

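View pics/s13.png

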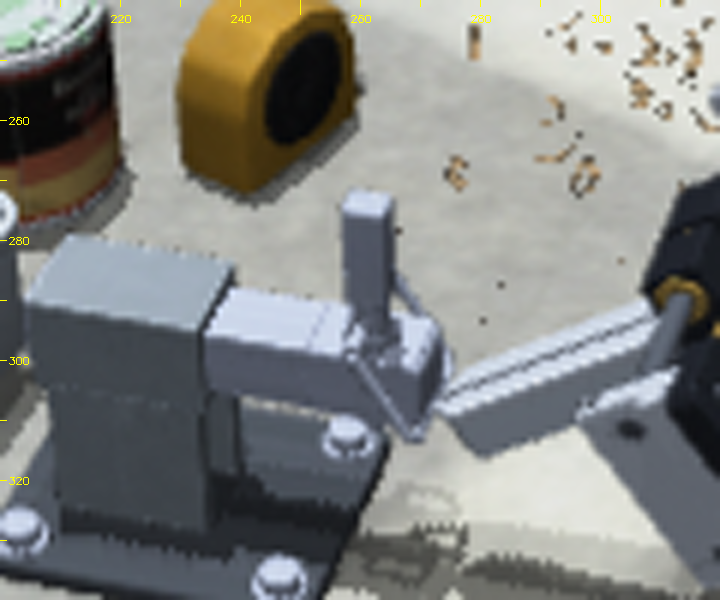

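The wire hardly followed, and there was no force, so the tips may sit lower relative to it than planned. I'll check the geometry by projecting the expected points into the pictures.

Run:
```python
from h import *
st=bot.state();A=R.from_euler('xyz',st['eef_rot'])
pin=np.array([.5559,.1716]);y=.284
def W(x,yy,z): return np.array([pin[0]+(np.cos(y)*x-np.sin(y)*yy)/1e3,pin[1]+(np.sin(y)*x+np.cos(y)*yy)/1e3,.087+z/1e3])
for nm,P in [('C',st['position']+A.apply([.008,0,.008])),('Clow',st['position']+A.apply([-.008,0,.008])),('endtopL',W(-18,12,0)),('endbotL',W(-18,12,-24)),('endtopR',W(-18,-12,0)),('hingeL',W(0,20,9)),('hingeR',W(0,-20,9)),('wire(-20,-21)',W(-20,0,-21)),('wire L',W(-20,18,-21)),('tabtop',W(0,0,52))]:
    print(nm,'scene',proj("scene",P).round(1),'wrist',proj("wrist",P,st).round(1))
```

```text
C scene [272.6 307.2] wrist [320.2 276. ]
Clow scene [277.5 313.4] wrist [320.2 300.7]
endtopL scene [269.1 301.7] wrist [297.8 249.9]
endbotL scene [269.5 311.7] wrist [300.  273.9]
endtopR scene [273.1 293.5] wrist [342.5 249.9]
hingeL scene [258.1 299.1] wrist [283.8 213.9]
hingeR scene [265.  285.4] wrist [356.5 213.8]
wire(-20,-21) scene [272.4 306.4] wrist [320.2 274. ]
wire L scene [269.5 312.8] wrist [289.3 274. ]
tabtop scene [260.8 273.6] wrist [320.  148.9]
```

```bash
python3 - <<'E'
from h import *
st=bot.state();A=R.from_euler('xyz',st['eef_rot'])
for x in (.008,.011,-.008,-.011):
  for yy in (-.0125,0,.0125):
    P=st['position']+A.apply([x,yy,.008]);print(x,yy,'scene',proj("scene",P).round(1),'wrist',proj("wrist",P,st).round(1))
s2=dict(position=np.array([.52696,.16307,.1033]),eef_rot=np.array([np.pi,0,.284]));A=R.from_euler('xyz',s2['eef_rot'])
for x in (.008,.011): print('w8',proj("wrist",s2['position']+A.apply([x,0,.008]),s2))
E
python3 - <<'E'
import cv2
a=cv2.imread('pics/s13.png');cv2.imwrite('pics/s13z.png',cv2.resize(a[300:480,330:560],None,fx=3.4,fy=3.2,interpolation=cv2.INTER_CUBIC))
E
```

```text
0.008 -0.0125 scene [270.5 311.6] wrist [298.9 276. ]
0.008 0 scene [272.6 307.2] wrist [320.2 276. ]
0.008 0.0125 scene [274.6 302.9] wrist [341.5 276. ]
0.011 -0.0125 scene [269.6 310.4] wrist [298.8 271.3]
0.011 0 scene [271.6 306. ] wrist [320.2 271.3]
0.011 0.0125 scene [273.7 301.7] wrist [341.6 271.3]
-0.008 -0.0125 scene [275.5 317.8] wrist [299.4 300.7]
-0.008 0 scene [277.5 313.4] wrist [320.2 300.7]
-0.008 0.0125 scene [279.4 309. ] wrist [341.  300.7]
-0.011 -0.0125 scene [276.4 319. ] wrist [299.5 305.2]
-0.011 0 scene [278.4 314.5] wrist [320.2 305.2]
-0.011 0.0125 scene [280.3 310.2] wrist [340.9 305.2]
w8 [320.19656084 276.04150154]
w8 [320.19411891 271.2900779 ]
```

View pics/s13z.png

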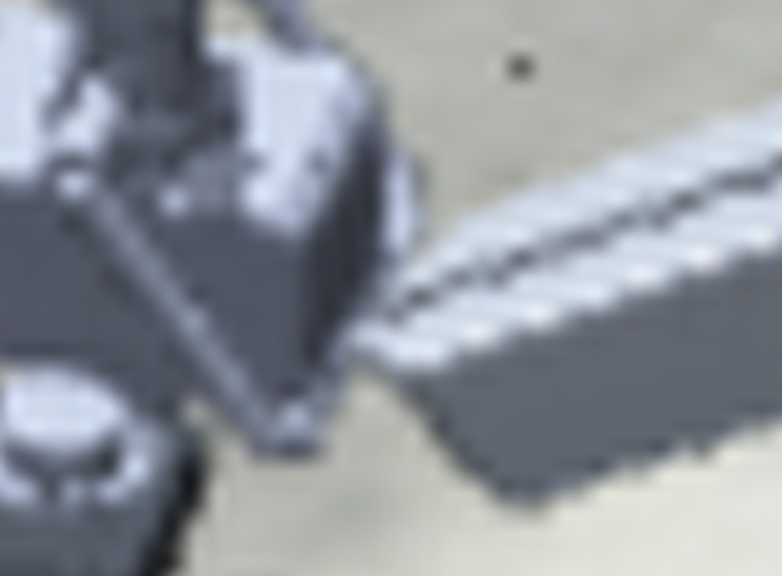

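The fingertip apex shows at v=271, which puts it about 11 mm out along tool x rather than 8 mm. I'll back off along the tool axis and look at where the wire really is.

```bash
python3 -m crank '0 0 -0.03 0 0 0 0; 0 0 -0.07 0 0 0 0; 0 0 -0.1 0 0 0 0; 0 0 -0.1 0 0 0 0'
python3 - <<'E'
from h import *
st=bot.state();print(st['position'],st['eef_rot'],st['ft_force'])
p,d=bot.capture("wrist");p=p[:,:,::-1].copy();crop(p,260,180,380,290,6,'pics/w14.png')
p,d=bot.capture("scene");p=p[:,:,::-1].copy();crop(p,220,260,300,330,9,'pics/s14.png')
pin=np.array([.5559,.1716]);y=.284
def W(x,yy,z): return np.array([pin[0]+(np.cos(y)*x-np.sin(y)*yy)/1e3,pin[1]+(np.sin(y)*x+np.cos(y)*yy)/1e3,.087+z/1e3])
for nm,P in [('endtop',W(-18,0,0)),('endbot',W(-18,0,-21.5)),('hinge',W(0,0,9)),('hingeL',W(0,20,9)),('tabtop',W(-7,0,52))]+[(f'wire th{t}',W(-36*np.sin(t),0,9-36*np.cos(t))) for t in (.5,.54,.6,.65,.7,.8,.9)]:
    print(nm,'scene',proj("scene",P).round(1),'wrist',proj("wrist",P,st).round(1))
E
```

```text
clock: 19.65
position: [0.5058, 0.1569, 0.0776]
eef_rot: [3.141, -0.959, 0.284]
ft_force: [0.3, 0.1, 1.0]
width: 0.0007
[0.50575865 0.1568851  0.07764224] [ 3.14112786 -0.95947984  0.28352597] [0.31324849 0.08942075 0.95523095]
endtop scene [271.1 297.6] wrist [320.  237.4]
endbot scene [271.4 306.5] wrist [320.1 257.6]
hinge scene [261.6 292.1] wrist [320. 206.]
hingeL scene [258.1 299.1] wrist [288.1 206. ]
tabtop scene [264.5 274.2] wrist [319.9 157.2]
wire th0.5 scene [271.  306.8] wrist [320.1 257.6]
wire th0.54 scene [271.7 306.7] wrist [320.1 258.6]
wire th0.6 scene [272.6 306.4] wrist [320.1 259.8]
wire th0.65 scene [273.3 306.1] wrist [320.1 260.7]
wire th0.7 scene [274.  305.7] wrist [320.1 261.5]
wire th0.8 scene [275.4 305. ] wrist [320.1 262.8]
wire th0.9 scene [276.6 304.1] wrist [320.1 263.5]
```

View pics/w14.png

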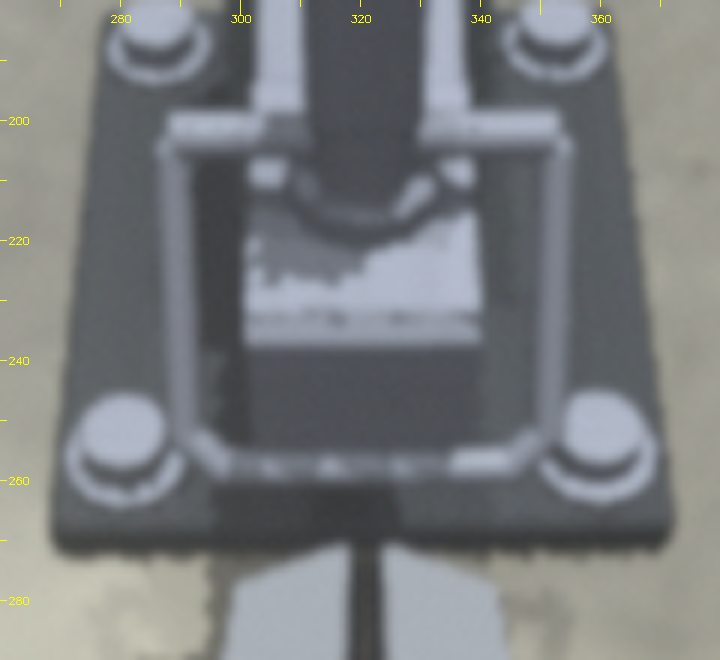

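View pics/s14.png

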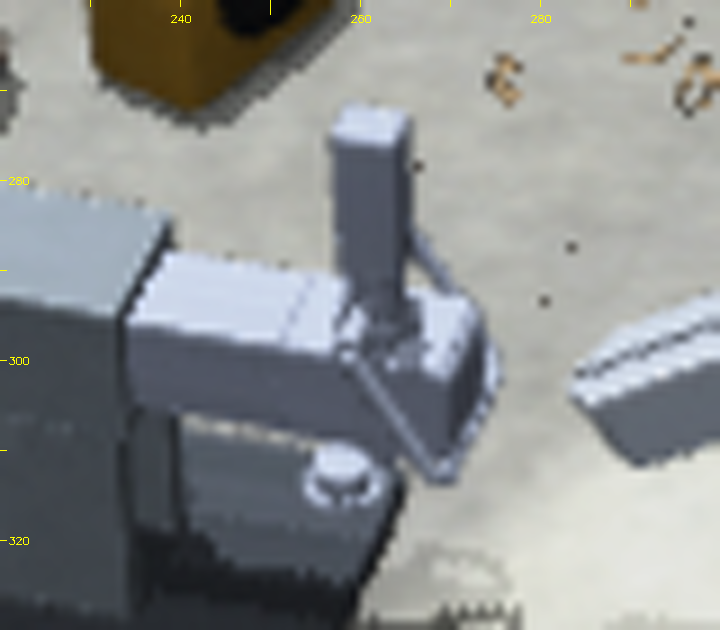

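Run:
```python
from h import *
pin=np.array([.5559,.1716]);y=.284
def W(x,yy,z): return np.array([pin[0]+(np.cos(y)*x-np.sin(y)*yy)/1e3,pin[1]+(np.sin(y)*x+np.cos(y)*yy)/1e3,.087+z/1e3])
V=lambda p:dict(position=np.array(p),eef_rot=np.array([np.pi,0,.284]))
T=lambda p:dict(position=np.array(p),eef_rot=np.array([3.14113,-.9585,.2833]))
for nm,s in [('w7 obs hinge 275 end 293 collarfront 260 tabtop 294-317',V([.5563,.1716,.1204])),('w8 obs hinge 236.5 end 259.5 collarfront 220, tabtop 248-273',V([.52696,.16307,.1033])),('w11 obs hinge 208.5 end 244.5',T([.5073,.15744,.0829])),('w12 hinge 214.5 end 254',T([.5258,.16288,.0671])),('w13 hinge 208 end 249',T([.5258,.1628,.0622])),('w14 hinge 201.5 end 236.5',T([.50576,.15689,.07764]))]:
    print(nm,*[(n,round(proj("wrist",W(*q),s)[1],1)) for n,q in [('hinge',(0,15,9)),('end',(-18,0,0)),('hinge+4',(0,15,13)),('hingex+3',(3,15,9)),('colf',(8.5,0,5)),('tabf',(7,0,52)),('tabb',(-7,0,52))]])
```

```text
w7 obs hinge 275 end 293 collarfront 260 tabtop 294-317 ('hinge', np.float64(278.1)) ('end', np.float64(297.1)) ('hinge+4', np.float64(280.6)) ('hingex+3', np.float64(273.7)) ('colf', np.float64(263.4)) ('tabf', np.float64(299.1)) ('tabb', np.float64(323.3))
w8 obs hinge 236.5 end 259.5 collarfront 220, tabtop 248-273 ('hinge', np.float64(240.3)) ('end', np.float64(264.3)) ('hinge+4', np.float64(242.4)) ('hingex+3', np.float64(235.2)) ('colf', np.float64(224.0)) ('tabf', np.float64(253.6)) ('tabb', np.float64(283.2))
w11 obs hinge 208.5 end 244.5 ('hinge', np.float64(213.6)) ('end', np.float64(244.7)) ('hinge+4', np.float64(209.2)) ('hingex+3', np.float64(210.1)) ('colf', np.float64(208.2)) ('tabf', np.float64(150.8)) ('tabb', np.float64(167.4))
w12 hinge 214.5 end 254 ('hinge', np.float64(219.8)) ('end', np.float64(255.3)) ('hinge+4', np.float64(215.0)) ('hingex+3', np.float64(215.8)) ('colf', np.float64(213.5)) ('tabf', np.float64(148.4)) ('tabb', np.float64(167.6))
w13 hinge 208 end 249 ('hinge', np.float64(213.9)) ('end', np.float64(249.9)) ('hinge+4', np.float64(208.8)) ('hingex+3', np.float64(209.9)) ('colf', np.float64(207.6)) ('tabf', np.float64(139.5)) ('tabb', np.float64(158.7))
w14 hinge 201.5 end 236.5 ('hinge', np.float64(206.0)) ('end', np.float64(237.4)) ('hinge+4', np.float64(201.4)) ('hingex+3', np.float64(202.5)) ('colf', np.float64(200.8)) ('tabf', np.float64(140.8)) ('tabb', np.float64(157.2))
```

Run:
```python
import cv2,numpy as np
o=[]
for n in ('w12','w13'):
    a=cv2.imread(f'pics/{n}.png')[440:560,160:560]
    a=cv2.convertScaleAbs(cv2.resize(a,None,fx=2,fy=2,interpolation=cv2.INTER_CUBIC),alpha=1.4);o.append(a)
b=cv2.imread('pics/w14.png')[420:640,180:640];o.append(cv2.convertScaleAbs(b,alpha=1.4)[:,:460])
w=800;o=[cv2.copyMakeBorder(x,0,0,0,w-x.shape[1],cv2.BORDER_CONSTANT) if x.shape[1]<w else x[:,:w] for x in o]
im=np.vstack(o);cv2.imwrite('pics/z.png',cv2.resize(im,None,fx=.85,fy=.85));print(im.shape)
```

```text
(700, 800, 3)
```

View pics/z.png

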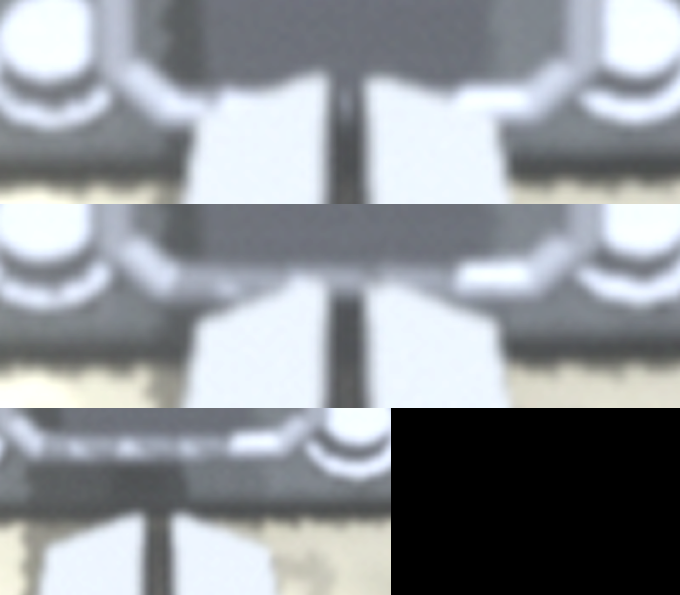

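The wire hangs against the bar's end; the tips slid past it because it was too close to their upper edge. I'll retry with the tips 1.3 mm nearer the bar's end and coming from higher, so the wire sits further down the tip face.

Run:
```python
from h import *
for c in [(-34,0),(-26,-8),(-18.7,-13),(-18.7,-17),(-18.7,-22)]: tilt(*c,55)
```

```text
(-34, 0, 55) P [0.5126 0.159  0.085 ] shift [ 0.0399 -0.0008  0.0034] turn [ 0.0001  0.0001 -0.    ]
(-26, -8, 55) P [0.5202 0.1612 0.077 ] shift [ 0.032  -0.0008  0.048 ] turn [ 0.0001  0.0001 -0.    ]
(-18.7, -13, 55) P [0.5273 0.1632 0.072 ] shift [ 0.0324 -0.0008  0.0833] turn [ 0.0001  0.0001 -0.    ]
(-18.7, -17, 55) P [0.5273 0.1632 0.068 ] shift [ 0.0193 -0.0008  0.0925] turn [ 0.0001  0.0001 -0.    ]
(-18.7, -22, 55) P [0.5273 0.1632 0.063 ] shift [ 0.0029 -0.0008  0.104 ] turn [ 0.0001  0.0001 -0.    ]
```

```bash
python3 -m crank '0.02 0 0 0 0 0 0; 0.04 0 0.003 0 0 0 0; 0.037 0 0.02 0 0 0 0; 0.032 -0.0008 0.048 0 0 0 0; 0.032 -0.0008 0.065 0 0 0 0; 0.032 -0.0008 0.083 0 0 0 0; 0.026 -0.0008 0.088 0 0 0 0; 0.019 -0.0008 0.0925 0 0 0 0; 0.019 -0.0008 0.0925 0 0 0 0'
python3 - <<'E'
from h import *
st=bot.state();print(st['position'],st['eef_rot'],st['ft_force'])
p,d=bot.capture("wrist");p=p[:,:,::-1].copy();crop(p,260,180,380,290,6,'pics/w15.png')
p,d=bot.capture("scene");p=p[:,:,::-1].copy();crop(p,220,260,300,330,9,'pics/s15.png')
tilt(-18.7,-22,55)
E
```

```text
clock: 20.88
position: [0.5269, 0.1633, 0.0672]
eef_rot: [-3.141, -0.958, 0.283]
ft_force: [-0.7, -0.1, -0.2]
width: 0.0003
[0.52686391 0.16330098 0.06724046] [-3.14128821 -0.9581401   0.28310748] [-0.65910425 -0.07023737 -0.18328744]
(-18.7, -22, 55) P [0.5273 0.1632 0.063 ] shift [-0.0141  0.0007  0.0112] turn [ 0.0001  0.0002 -0.0001]
```

View pics/w15.png

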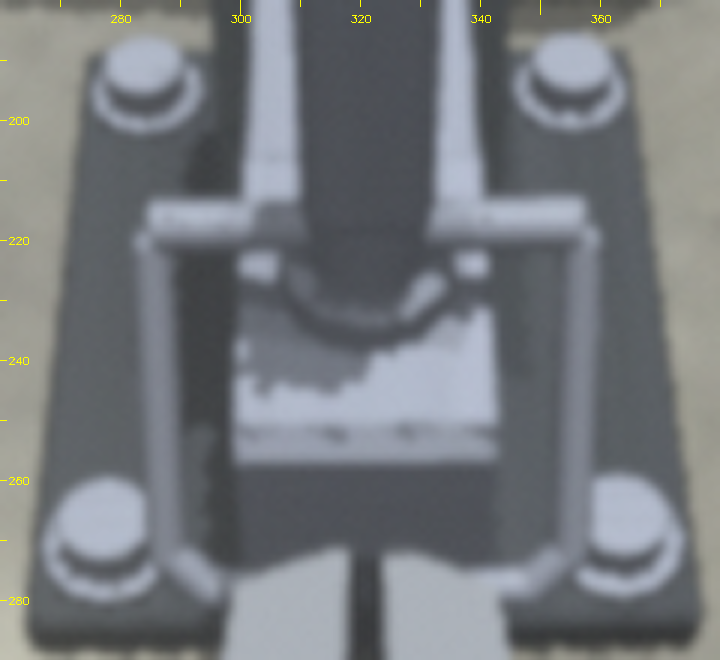

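View pics/s15.png

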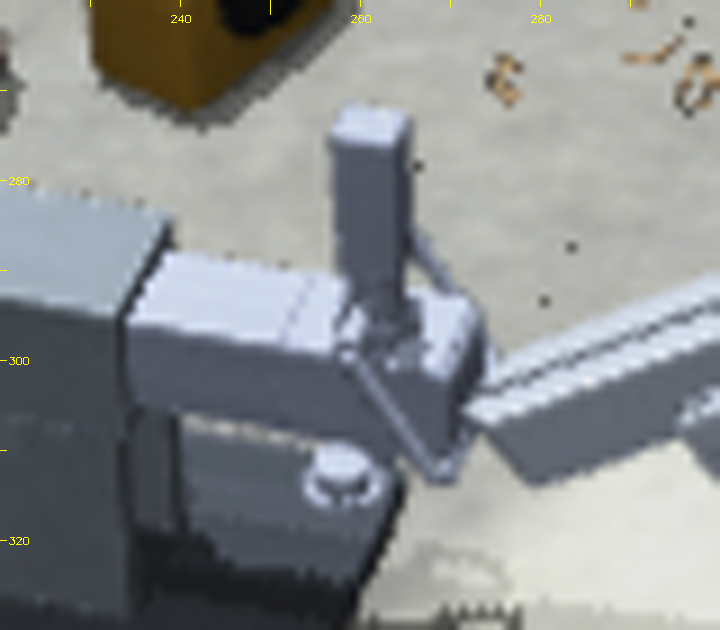

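```bash
for i in 1; do python3 -m crank '-0.003 0 0.0025 0 0 0 0;-0.0065 0 0.005 0 0 0 0;-0.0065 0 0.005 0 0 0 0'; done; python3 -c "
from h import *
st=bot.state();print(st['position'],st['ft_force'],st['ft_torque'])"; python3 -m crank '-0.003 0 0.0025 0 0 0 0;-0.0065 0 0.005 0 0 0 0;-0.0065 0 0.005 0 0 0 0'
python3 - <<'E'
from h import *
st=bot.state();print(st['position'],st['eef_rot'],st['ft_force'],st['ft_torque'])
p,d=bot.capture("wrist");p=p[:,:,::-1].copy();crop(p,260,180,380,290,6,'pics/w16.png')
E
```

```text
clock: 21.35
position: [0.5271, 0.1634, 0.0654]
eef_rot: [-3.141, -0.959, 0.283]
ft_force: [-0.4, -0.8, 0.4]
width: 0.0003
[0.52707776 0.16335746 0.06540056] [-0.38698851 -0.79408727  0.4024743 ] [-0.10618883  0.34102959  0.02978752]
clock: 21.72
position: [0.5271, 0.1634, 0.0634]
eef_rot: [-3.141, -0.959, 0.283]
ft_force: [-1.3, -0.8, 0.7]
width: 0.0008
[0.52711287 0.16341141 0.06339389] [-3.14141325 -0.958663    0.28328875] [-1.3478964  -0.80679545  0.7424633 ] [-0.04434147  0.25969934  0.02835598]
```

View pics/w16.png

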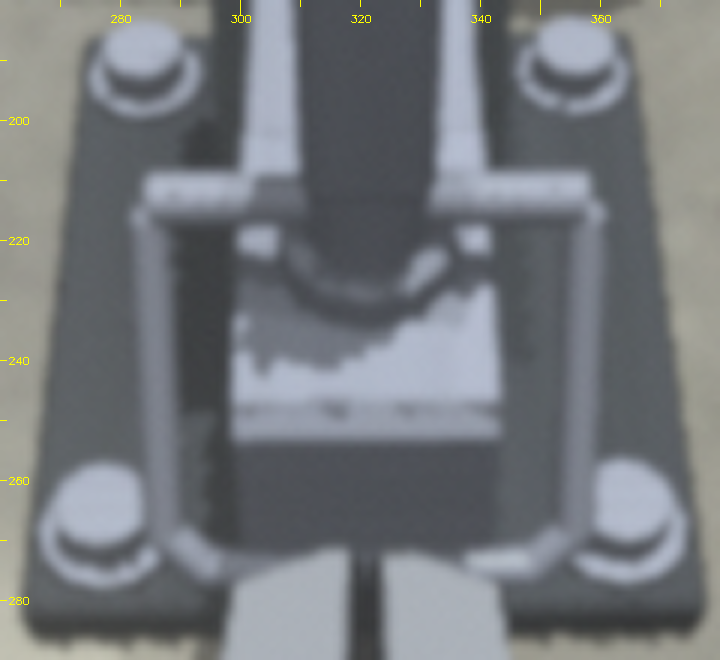

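```bash
python3 -m crank '-0.003 0 0.0025 0 0 0 0;-0.0065 0 0.005 0 0 0 0;-0.0065 0 0.005 0 0 0 0'
python3 - <<'E'
from h import *
st=bot.state();print(st['position'],st['eef_rot'],st['ft_force'],st['ft_torque'])
p,d=bot.capture("wrist");p=p[:,:,::-1].copy();crop(p,260,180,380,290,6,'pics/w17.png')
p,d=bot.capture("scene");p=p[:,:,::-1].copy();crop(p,220,260,300,330,9,'pics/s17.png')
E
```

```text
clock: 22.15
position: [0.5272, 0.1634, 0.0612]
eef_rot: [-3.141, -0.958, 0.283]
ft_force: [-1.1, -1.2, 1.0]
width: 0.0004
[0.52721973 0.1634404  0.06119916] [-3.14145033 -0.95835125  0.28336178] [-1.12687802 -1.19722063  1.0075999 ] [-0.0819344   0.25489264 -0.01426753]
```

View pics/w17.png

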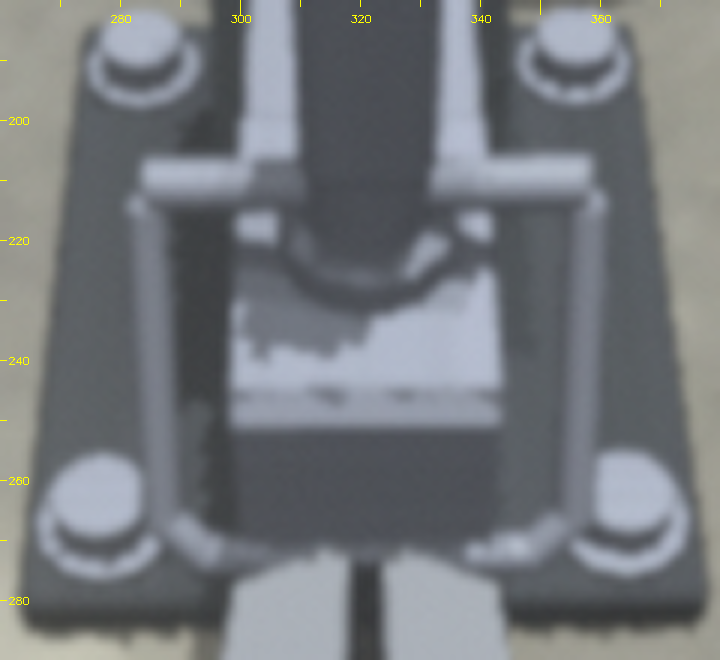

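View pics/s17.png

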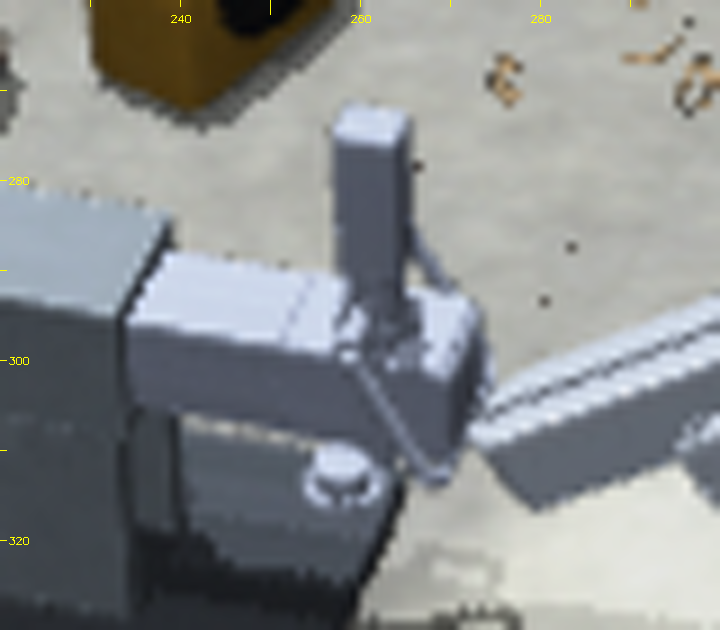

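There is no spring force, so the wire again slipped over the tips. The fingertips are bevelled to a chisel, so the working tip face is about 2–3 mm shorter than assumed. I'll back out, raise, and come in 2.5 mm further forward.

Run:
```python
from h import *
for c in [(-32,-14),(-34,2),(-26,-5),(-16.6,-12.5),(-16.6,-16)]: tilt(*c,55)
```

```text
(-32, -14, 55) P [0.5145 0.1595 0.071 ] shift [ 0.0013  0.0008 -0.0661] turn [ 0.0001  0.0002 -0.0001]
(-34, 2, 55) P [0.5126 0.159  0.087 ] shift [ 0.0491  0.0008 -0.1095] turn [ 0.0001  0.0002 -0.0001]
(-26, -5, 55) P [0.5202 0.1612 0.08  ] shift [ 0.0446  0.0008 -0.0672] turn [ 0.0001  0.0002 -0.0001]
(-16.6, -12.5, 55) P [0.5293 0.1638 0.0725] shift [ 0.0416  0.0008 -0.0192] turn [ 0.0001  0.0002 -0.0001]
(-16.6, -16, 55) P [0.5293 0.1638 0.069 ] shift [ 0.0302  0.0008 -0.0111] turn [ 0.0001  0.0002 -0.0001]
```

```bash
python3 -m crank '0 0 -0.05 0 0 0 0; 0 0 -0.11 0 0 0 0; 0.02 0 -0.115 0 0 0 0; 0.049 0 -0.11 0 0 0 0; 0.047 0 -0.09 0 0 0 0; 0.045 0.0008 -0.067 0 0 0 0; 0.043 0.0008 -0.04 0 0 0 0; 0.0416 0.0008 -0.0192 0 0 0 0; 0.036 0.0008 -0.015 0 0 0 0; 0.03 0.0008 -0.011 0 0 0 0; 0.03 0.0008 -0.011 0 0 0 0'
python3 - <<'E'
from h import *
st=bot.state();print(st['position'],st['eef_rot'],st['ft_force'],st['ft_torque'])
p,d=bot.capture("wrist");p=p[:,:,::-1].copy();crop(p,260,180,380,290,6,'pics/w18.png')
p,d=bot.capture("scene");p=p[:,:,::-1].copy();crop(p,220,260,300,330,9,'pics/s18.png')
E
```

```text
clock: 23.62
position: [0.5288, 0.1638, 0.0684]
eef_rot: [-3.141, -0.957, 0.283]
ft_force: [-1.9, -0.8, 0.4]
width: 0.0005
[0.52875244 0.16380627 0.06838577] [-3.14110353 -0.95686806  0.28321605] [-1.89550248 -0.82085131  0.3519881 ] [-0.09025994  0.55713979  0.03519705]
```

View pics/w18.png

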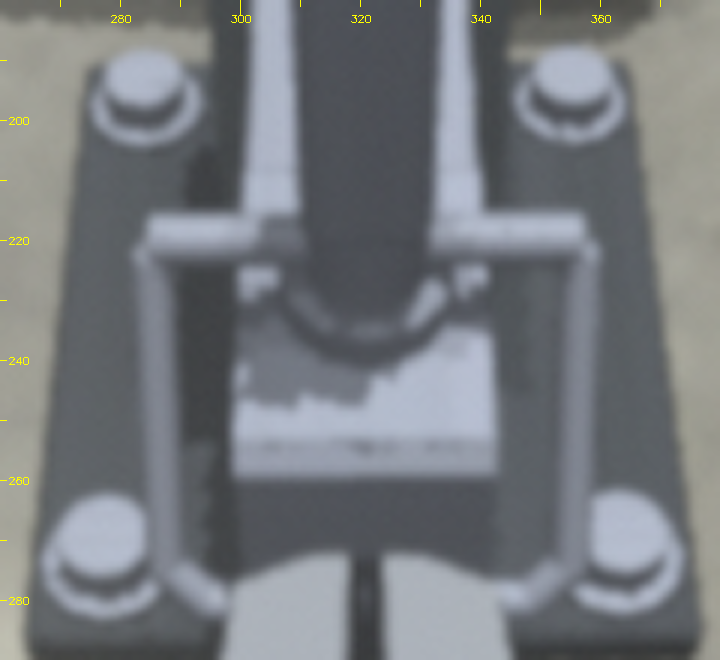

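View pics/s18.png

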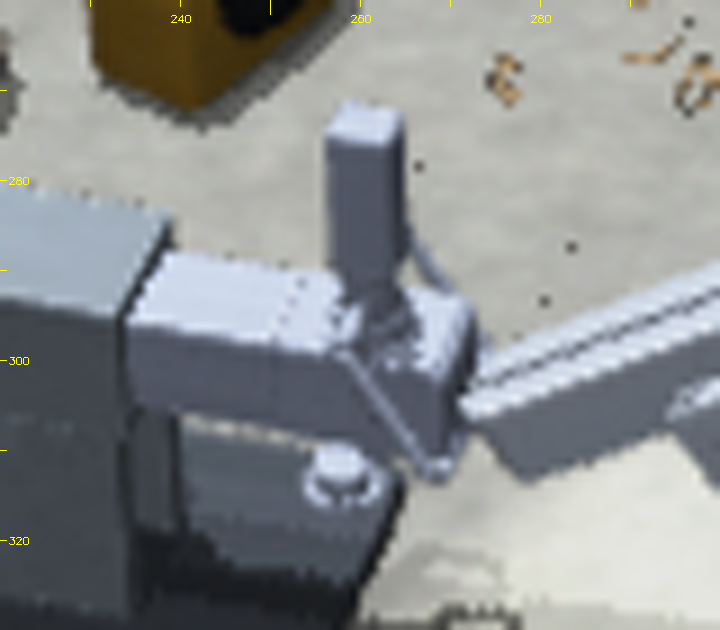

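The bar has shifted inward by about 1 mm, so the tips touched its end. I'll back off and measure the wire's position with the wrist depth.

```bash
python3 -m crank '0 0 -0.05 0 0 0 0; 0 0 -0.1 0 0 0 0; 0 0 -0.1 0 0 0 0;0 0 -0.1 0 0 0 0'
python3 - <<'E'
from h import *
np.set_printoptions(precision=1,suppress=True)
st=bot.state();print(st['position'],st['eef_rot'],st['ft_force'])
p,d=bot.capture("wrist");p=p[:,:,::-1].copy();crop(p,260,180,380,290,6,'pics/w19.png');np.save('pics/w19.npy',d);np.save('pics/w19s.npy',np.r_[st['position'],st['eef_rot']])
pin=np.array([.5559,.1716]);y=.284
Ri=R.from_euler('z',-y)
def loc(P): q=Ri.apply(P-np.array([*pin,.087]))*1e3; return q
for u in (310,320,330):
  for v in list(range(196,292,3)):
    if d[v,u]>0: print(u,v,loc(deep("wrist",u,v,d[v,u],st)), end=' | ')
  print()
E
```

```text
clock: 24.22
position: [0.5101, 0.1579, 0.0842]
eef_rot: [3.141, -0.96, 0.284]
ft_force: [-0.4, 0.1, -0.3]
width: 0.0008
[0.5 0.2 0.1] [ 3.1 -1.   0.3] [-0.4  0.1 -0.3]
310 196 [-3.9  5.5 32.3] | 310 199 [-3.   5.6 29.1] | 310 202 [-2.5  5.7 26.1] | 310 205 [-3.   5.7 24.1] | 310 208 [-2.6  5.8 21.1] | 310 211 [ 1.4  6.1 14.2] | 310 214 [ 0.1  6.1 12.8] | 310 217 [0.6 6.1 9.6] | 310 220 [1.4 6.3 5.8] | 310 223 [-2.1  6.2  6.9] | 310 226 [-3.6  6.2  5.7] | 310 229 [-3.2  6.3  2.3] | 310 232 [-4.9  6.3  1.3] | 310 235 [-8.6  6.1  2.8] | 310 238 [-10.7   6.1   2.4] | 310 241 [-13.2   6.1   2.5] | 310 244 [-14.6   6.1   1.2] | 310 247 [-15.7   6.1  -0.3] | 310 250 [-15.3   6.2  -4.1] | 310 253 [-16.2   6.2  -6. ] | 310 256 [-16.5   6.3  -9. ] | 310 259 [-16.2   6.4 -12.7] | 310 262 [-16.    6.5 -16.4] | 310 265 [-16.5   6.5 -19.3] | 310 268 [-18.6   6.5 -19.8] | 310 271 [ 16.    8.6 -77.1] | 310 274 [-38.9   5.5   4.9] | 310 277 [-42.8   5.4   8. ] | 310 280 [-45.8   5.3   9.8] | 310 283 [-49.    5.2  11.9] | 310 286 [-52.2   5.   14.3] | 310 289 [-55.2   4.9  16.4] | 
320 196 [-4.4 -0.2
[... 1118 characters left out ...]
30 220 [-0.  -6.5  7.4] | 330 223 [-1.7 -6.5  6.4] | 330 226 [-3.4 -6.5  5.4] | 330 229 [-3.1 -6.6  2.1] | 330 232 [-5.4 -6.6  1.8] | 330 235 [-7.6 -6.5  1.6] | 330 238 [-10.5  -6.5   2.1] | 330 241 [-12.8  -6.4   2. ] | 330 244 [-13.9  -6.4   0.4] | 330 247 [-15.8  -6.4  -0.3] | 330 250 [-16.6  -6.5  -2.4] | 330 253 [-16.   -6.6  -6.4] | 330 256 [-16.1  -6.6  -9.5] | 330 259 [-16.1  -6.7 -12.9] | 330 262 [-15.9  -6.8 -16.6] | 330 265 [-16.8  -6.8 -18.8] | 330 268 [-19.5  -6.8 -18.5] | 330 271 [ 15.2  -8.7 -75.9] | 330 274 [-38.7  -5.9   4.6] | 330 277 [-42.8  -5.7   7.9] | 330 280 [-46.5  -5.6  10.9] | 330 283 [-48.8  -5.5  11.5] | 330 286 [-52.4  -5.4  14.7] | 330 289 [-55.4  -5.3  16.7] |
```

View pics/w19.png

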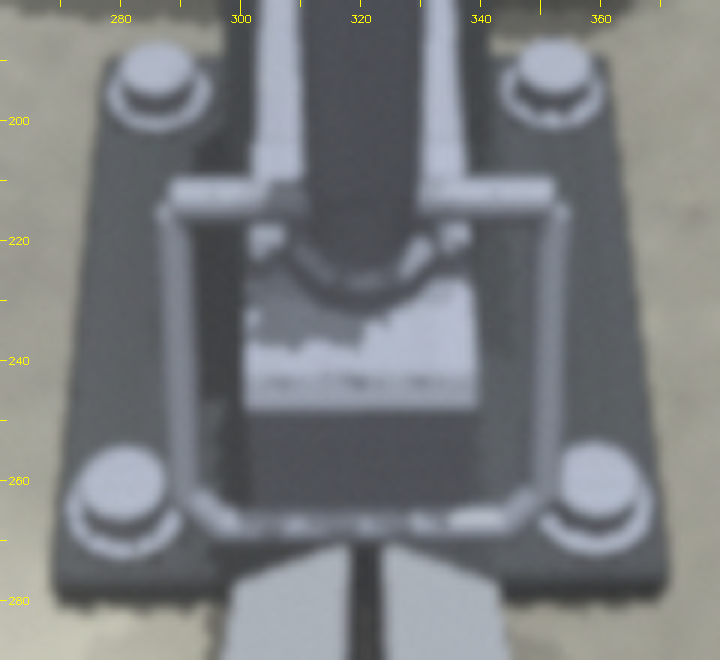

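By depth, the wire hangs right at the bar's end, 7 mm down the tip face. The tips were still 0.6 mm short of it because the pin and bar sit about 2 mm further along x than I had assumed. I'll advance to just short of the bar and press straight down.

```bash
python3 -m crank '0 0 0.04 0 0 0 0; 0 0 0.08 0 0 0 0; 0 0 0.097 0 0 0 0; -0.007 0 0.102 0 0 0 0; -0.013 0 0.106 0 0 0 0; -0.013 0 0.106 0 0 0 0'
python3 - <<'E'
from h import *
st=bot.state();print(st['position'],st['eef_rot'],st['ft_force'],st['ft_torque'])
p,d=bot.capture("wrist");p=p[:,:,::-1].copy();crop(p,260,180,380,290,6,'pics/w20.png')
p,d=bot.capture("scene");p=p[:,:,::-1].copy();crop(p,220,260,300,330,9,'pics/s20.png')
E
python3 -m crank '-0.004 0 0.003 0 0 0 0;-0.008 0 0.0055 0 0 0 0;-0.008 0 0.0055 0 0 0 0'
python3 - <<'E'
from h import *
st=bot.state();print(st['position'],st['eef_rot'],st['ft_force'],st['ft_torque'])
p,d=bot.capture("wrist");p=p[:,:,::-1].copy();crop(p,260,180,380,290,6,'pics/w21.png')
p,d=bot.capture("scene");p=p[:,:,::-1].copy();crop(p,220,260,300,330,9,'pics/s21.png')
E
```

```text
clock: 25.02
position: [0.5285, 0.1636, 0.0653]
eef_rot: [-3.141, -0.958, 0.283]
ft_force: [-1.1, -0.6, -0.3]
width: 0.0009
[0.52848063 0.16364037 0.06525667] [-3.14130499 -0.95798201  0.28329504] [-1.05311856 -0.56098779 -0.33945584] [-0.03959667  0.38557912  0.00226952]
clock: 25.5
position: [0.5287, 0.1636, 0.0632]
eef_rot: [-3.142, -0.959, 0.283]
ft_force: [-2.6, -0.7, 2.1]
width: 0.0006
[0.52865505 0.16360989 0.06321734] [-3.14154817 -0.95890341  0.28333795] [-2.56381047 -0.66098345  2.08634052] [-0.0326938   0.21806651  0.03645849]
```

View pics/w21.png

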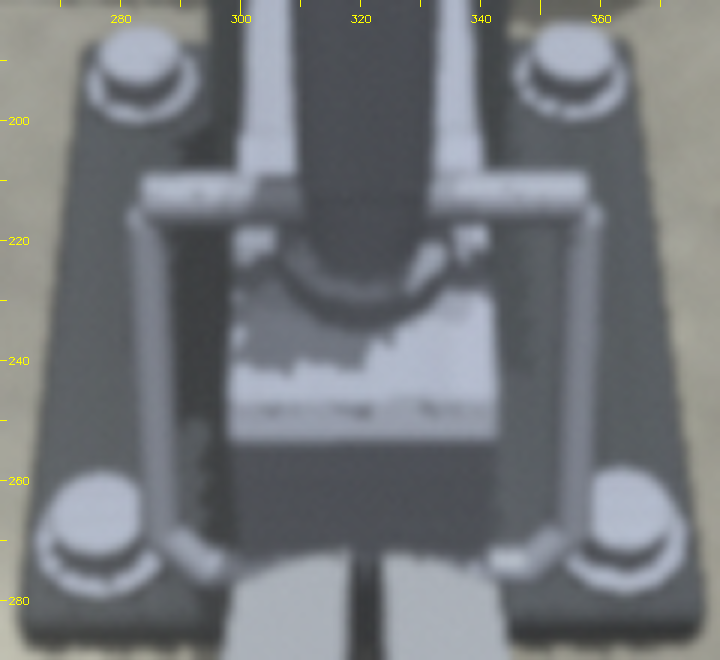

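View pics/s21.png

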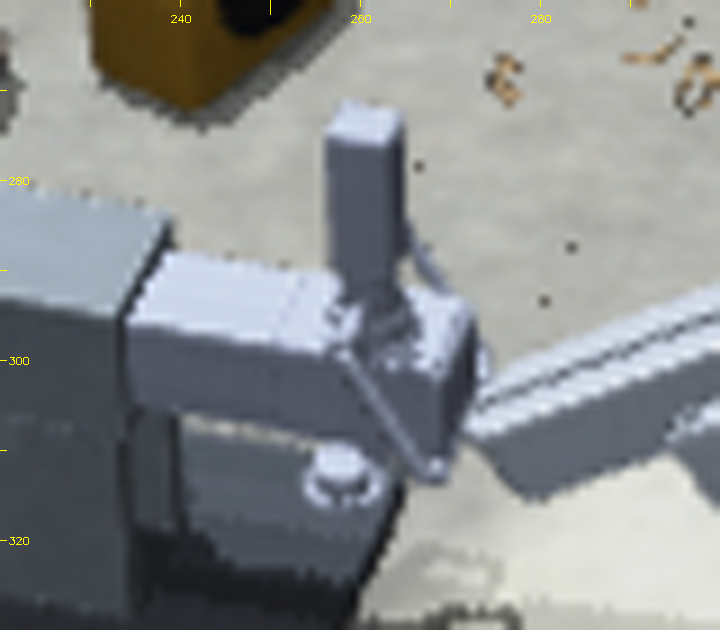

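The force is now (-2.6, 2.1) N in x and z, so the spring is starting to stretch. I'll keep going down in small steps.

```bash
python3 -m crank '-0.004 0 0.003 0 0 0 0;-0.0066 0 0.0046 0 0 0 0;-0.0066 0 0.0046 0 0 0 0'
python3 - <<'E'
from h import *
st=bot.state();print(st['position'],st['ft_force'])
p,d=bot.capture("wrist");p=p[:,:,::-1].copy();crop(p,260,180,380,290,6,'pics/w22.png')
p,d=bot.capture("scene");p=p[:,:,::-1].copy();crop(p,220,260,300,330,9,'pics/s22.png')
E
```

```text
clock: 25.98
position: [0.5288, 0.1636, 0.061]
eef_rot: [-3.142, -0.959, 0.283]
ft_force: [-1.4, -1.4, 1.1]
width: 0.0004
[0.52878966 0.16361824 0.06099233] [-1.41255298 -1.41617401  1.13688895]
```

View pics/w22.png

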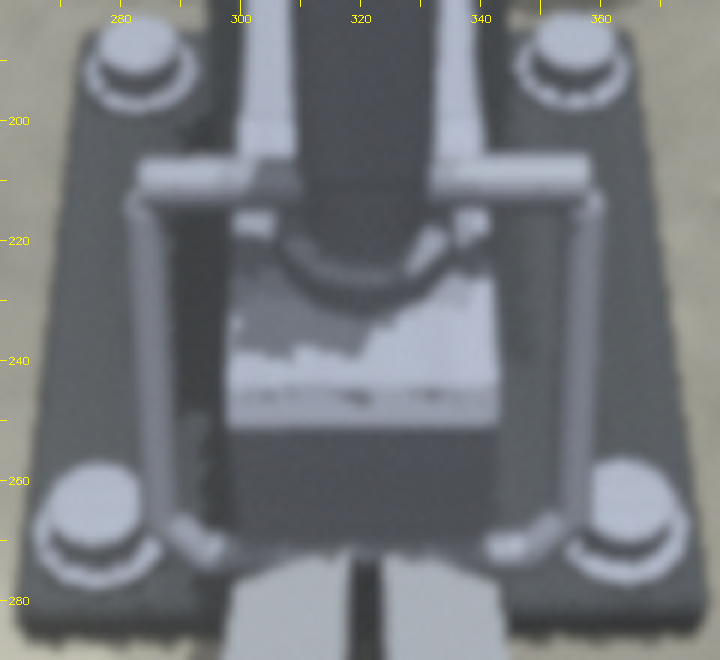

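View pics/s22.png

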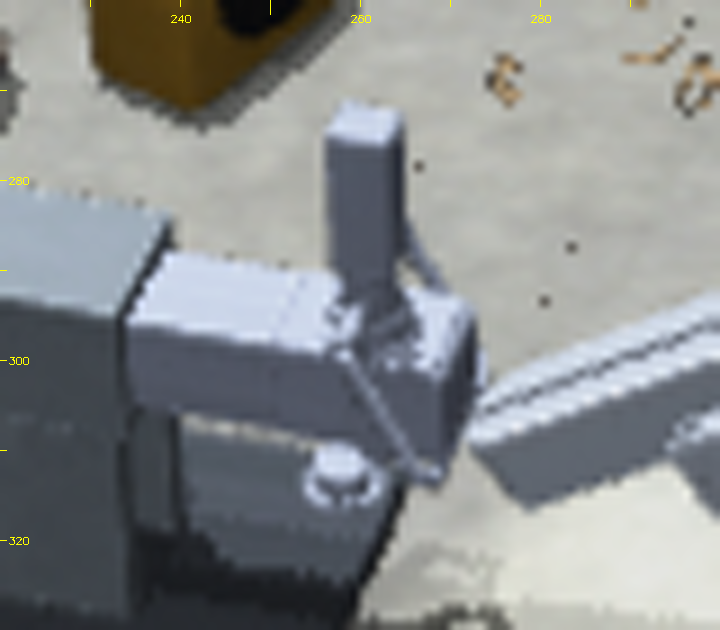

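Run:
```python
import cv2,numpy as np
o=[]
for n in ('s20','s21','s22'):
    a=cv2.imread(f'pics/{n}.png')[320:500,320:500];o.append(cv2.resize(a,None,fx=1.47,fy=2.5,interpolation=cv2.INTER_CUBIC))
cv2.imwrite('pics/z2.png',np.hstack(o))
```

```text
(no output)
```

View pics/z2.png

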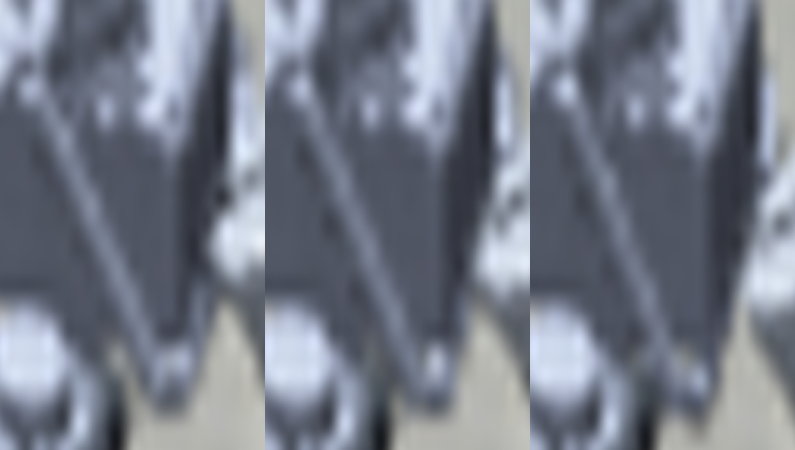

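In the third panel the loop's lower bend has moved down and inward, so the wire is stretched and going under the edge. Now I push along the tool axis, slightly downward.

```bash
python3 -m crank '-0.003 0 0.004 0 0 0 0;-0.004 0 0.01 0 0 0 0;-0.004 0 0.014 0 0 0 0;-0.004 0 0.014 0 0 0 0'
python3 - <<'E'
from h import *
st=bot.state();print(st['position'],st['ft_force'])
p,d=bot.capture("wrist");p=p[:,:,::-1].copy();crop(p,260,180,380,290,6,'pics/w23.png')
p,d=bot.capture("scene");p=p[:,:,::-1].copy();crop(p,220,260,300,330,9,'pics/s23.png')
E
```

```text
clock: 26.58
position: [0.531, 0.1643, 0.0582]
eef_rot: [3.142, -0.959, 0.284]
ft_force: [0.5, -0.2, 0.7]
width: 0.0005
[0.53104616 0.1643056  0.05821739] [ 0.53650354 -0.20264607  0.68487796]
```

View pics/w23.png

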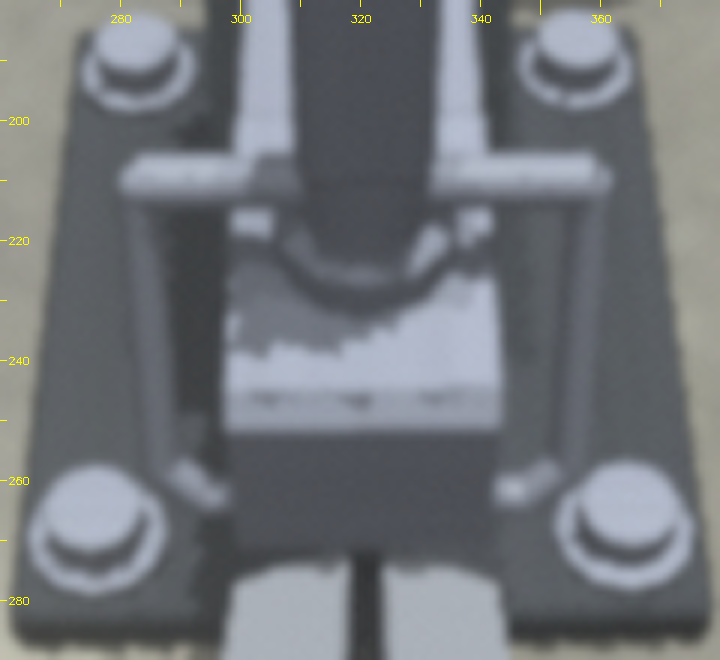

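View pics/s23.png

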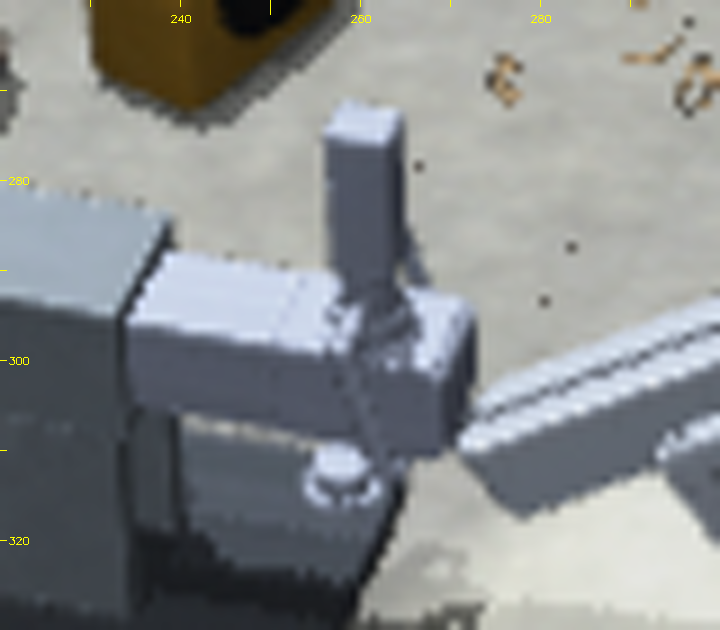

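It has snapped: the cross wire is now under the bar, behind its end face. I'll back away along the tool axis and check.

```bash
python3 -m crank '0 0 -0.04 0 0 0 0; 0 0 -0.1 0 0 0 0; 0 0 -0.2 0 0 0 0; 0 0 -0.3 0 0 0 0; 0 0 -0.3 0 0 0 0;0 0 -0.3 0 0 0 0'
python3 - <<'E'
from h import *
np.set_printoptions(precision=1,suppress=True)
st=bot.state();print(st['position'],st['ft_force'])
p,d=bot.capture("wrist");p=p[:,:,::-1].copy();crop(p,250,170,390,290,5,'pics/w24.png')
p,d2=bot.capture("scene");p=p[:,:,::-1].copy();crop(p,220,260,300,330,9,'pics/s24.png')
p,d3=bot.capture("top");p=p[:,:,::-1].copy();crop(p,180,175,260,275,6,'pics/t24.png')
for dx in (0,1,2,3):
  pin=np.array([.5559,.1716])+np.array([.96,.28])*dx/1e3;y=.284
  def W(x,yy,z): return np.array([pin[0]+(np.cos(y)*x-np.sin(y)*yy)/1e3,pin[1]+(np.sin(y)*x+np.cos(y)*yy)/1e3,.087+z/1e3])
  print(dx,'hingeL',proj('scene',W(0,20,9)),'tabtop',proj('scene',W(0,0,52)),'armL',[(t,proj('scene',W(-36*np.sin(t+.18),20,9-36*np.cos(t+.18))).round(1)) for t in (0,.1,.2,.3)])
E
```

```text
clock: 27.42
position: [0.4755, 0.1483, 0.1058]
eef_rot: [3.141, -0.953, 0.283]
ft_force: [-0.3, -0.0, -0.4]
width: 0.0001
[0.5 0.1 0.1] [-0.3 -0.  -0.4]
0 hingeL [258.1 299.1] tabtop [260.8 273.6] armL [(0, array([262.1, 314.4])), (0.1, array([263.9, 314.4])), (0.2, array([265.7, 314.3])), (0.3, array([267.4, 314. ]))]
1 hingeL [257.5 299. ] tabtop [260.2 273.5] armL [(0, array([261.6, 314.3])), (0.1, array([263.4, 314.3])), (0.2, array([265.2, 314.2])), (0.3, array([266.9, 313.9]))]
2 hingeL [257.  298.9] tabtop [259.7 273.4] armL [(0, array([261.1, 314.2])), (0.1, array([262.9, 314.2])), (0.2, array([264.7, 314.1])), (0.3, array([266.3, 313.8]))]
3 hingeL [256.5 298.8] tabtop [259.2 273.3] armL [(0, array([260.6, 314.1])), (0.1, array([262.4, 314.1])), (0.2, array([264.1, 314. ])), (0.3, array([265.8, 313.7]))]
```

View pics/w24.png

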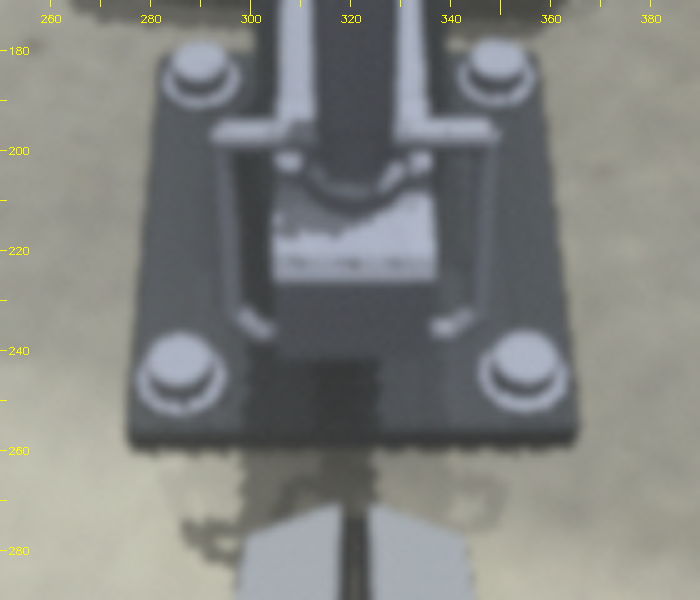

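View pics/s24.png

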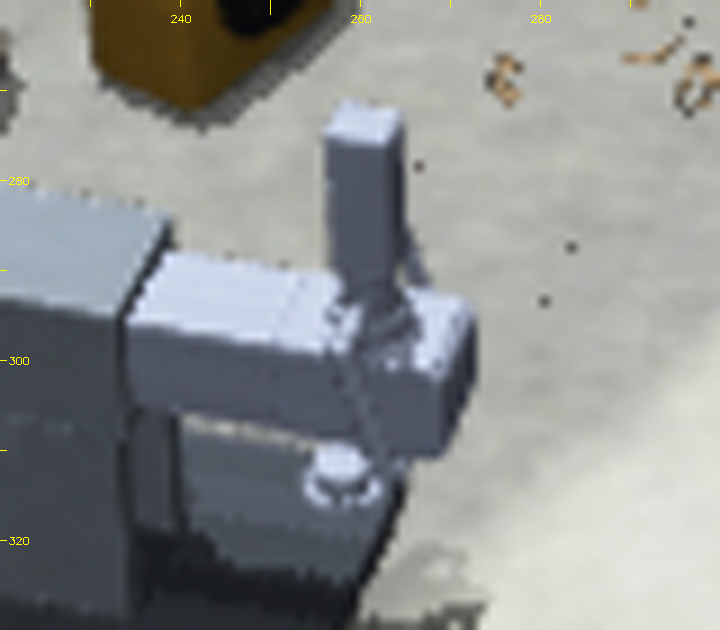

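View pics/t24.png

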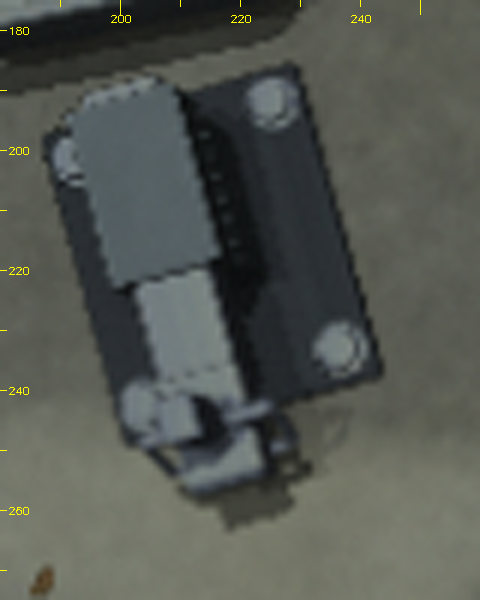

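The wire is underneath, but I want the loop angle: hinge at v≈196 and lower bends at v≈236 in the wrist view. Comparing these with predictions:

Run:
```python
from h import *
st=bot.state()
p,d=bot.capture("wrist")
crop(p[:,:,::-1].copy(),285,185,365,245,9,'pics/w25.png')
pin=np.array([.5559,.1716])+np.array([.96,.28])*1.5/1e3;y=.284
def W(x,yy,z): return np.array([pin[0]+(np.cos(y)*x-np.sin(y)*yy)/1e3,pin[1]+(np.sin(y)*x+np.cos(y)*yy)/1e3,.087+z/1e3])
h=proj('wrist',W(0,18,9),st);e=proj('wrist',W(-18,0,0),st);eb=proj('wrist',W(-18,0,-21.5),st);print('hinge',h,'end',e,eb)
for t in (-.02,0,.05,.1,.15,.2,.25,.3,.4):
    q=t+.18; r=max(36,35/np.cos(q)); w=W(-r*np.sin(q),15,9-r*np.cos(q)); a=W(-.8*r*np.sin(q),20,9-.8*r*np.cos(q));print(t,'wire y15',proj('wrist',w,st).round(1),'arm .8',proj('wrist',a,st).round(1),'scene wire y14',proj('scene',W(-r*np.sin(q),14,9-r*np.cos(q))).round(1))
```

```text
hinge [296.77439739 198.57346694] end [320.8013189  224.62579095] [320.8052356  242.25634387]
-0.02 wire y15 [302.6 234.1] arm .8 [296.1 227.5] scene wire y14 [262.  312.1]
0 wire y15 [302.5 234.7] arm .8 [296. 228.] scene wire y14 [262.4 312.1]
0.05 wire y15 [302.5 236.1] arm .8 [295.9 229.1] scene wire y14 [263.3 312.2]
0.1 wire y15 [302.4 237.9] arm .8 [295.8 230.5] scene wire y14 [264.2 312.3]
0.15 wire y15 [302.3 239.7] arm .8 [295.8 232. ] scene wire y14 [265.2 312.5]
0.2 wire y15 [302.2 241.7] arm .8 [295.7 233.6] scene wire y14 [266.3 312.7]
0.25 wire y15 [302.1 243.7] arm .8 [295.6 235.2] scene wire y14 [267.4 312.9]
0.3 wire y15 [302.  245.9] arm .8 [295.5 236.9] scene wire y14 [268.5 313.1]
0.4 wire y15 [301.8 250.7] arm .8 [295.2 240.7] scene wire y14 [270.9 313.5]
```

View pics/w25.png

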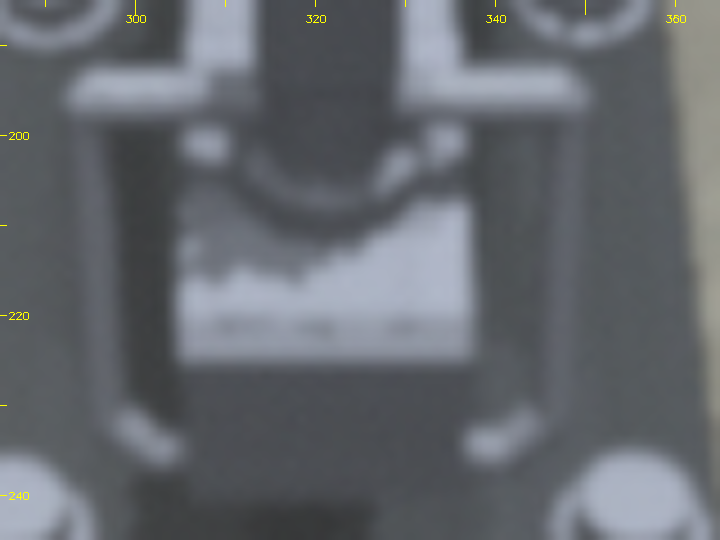

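The hinge-to-wire distance gives a loop angle of about 0.0–0.1 rad, below the 0.22 limit. The cross wire is under the bar, the collar is on the bar, and the tool is well clear with no force. A last look at the whole scene, then hand in.

Run:
```python
from h import *
p,d=bot.capture("top");cv2.imwrite('pics/tend.png',p[:,:,::-1])
a=cv2.imread('pics/top0.png').astype(int);b=p[:,:,::-1].astype(int)
for n,(u0,v0,u1,v1) in dict(driver=(270,290,360,370),tape=(280,150,330,185),marker=(405,300,435,372)).items(): print(n,np.abs(a-b)[v0:v1,u0:u1].mean().round(2))
```

```text
driver 10.97
tape 3.45
marker 4.09
```

View pics/tend.png

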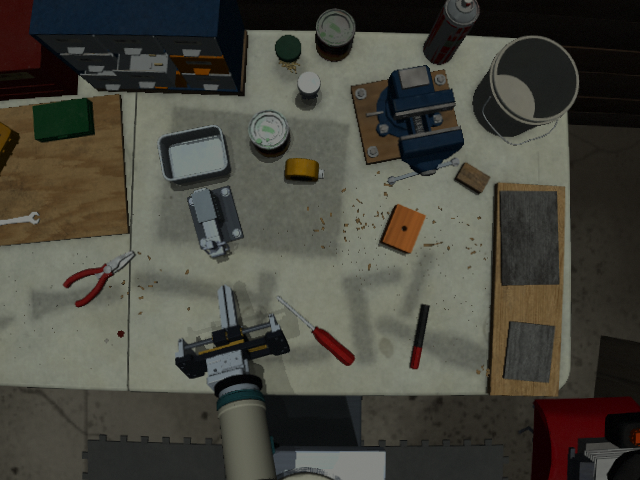

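The driver (315,330), tape measure (302,168) and marker (419,335) are where they were at the start, and the gripper is clear of the hitch. Handing in.

```bash
python3 -c "
from station import bot
print(bot.finish_job(), bot.state()['clock'])"
```

```text
the job is handed in; nothing more can be done
the job is handed in; nothing more can be done
```

The job is handed in: the hitch pin is home in the drawbar's cross hole and the loop has snapped shut under the bar. No verdict was reported.

**What I did:**
- **Pin:** I lifted it out of the block and found the hole with the wrist camera. It went in with almost no force, and I felt the collar seat at 7.6 N with the loop level over the free end. Then I released it.
- **Loop:** I pushed the loop down with the closed fingertips, then tilted the tool 55° and pressed the cross wire past the lower edge of the bar's end until it snapped.

**Last checks:** After the snap the wrist camera and the overview camera showed the pin upright, the collar on the bar and the cross wire under it. The tool stood clear with no force on it, and the screwdriver, tape measure and marker were where they started. The clock was at about 28 s of the 72 s allowed.

**What failed or disagreed:**
- The first two tries at the loop slipped over the wire.
- On the third approach the tips touched the bar and slid it in about 1–2 mm.
- The wrist camera was off by about 2–3 mm.
- The final loop angle came out between 0 and 0.15 rad, depending on the view. That is under the 0.22 limit but not measured exactly.

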